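# Lay the forming punches in the pump clamp

### The arm

A 6-joint arm with a two-finger parallel gripper is mounted at the origin on the work surface. World frame = base frame: x ahead of the robot, y to its left, z up, the work surface at z = 0. Lengths are in m, angles in rad, forces in N, time in s.
With the tool pointing down it reaches from about 0.425 to 0.95 m from the base axis. Payload 14.7 kg.
Tool frame: the origin (TCP) lies midway between the tips of the shut fingers; the grasp point (between the pads) lies 19 mm behind it; z points along the fingers, y is the direction in which the jaws open and shut (so a half turn about z gives the same grasp; the last joint's range is limited). The gripper opens to 85 mm and grips with 20 to 120 N. Pads are 22 mm wide; open, the fingers measure 114 mm over their backs; the gripper's body (76 mm by 85 mm) begins 54 mm behind the grasp point. The pads swing forward as they close: fully open they stand 13 mm farther back than shut.
Start: joints at [1.225, 0.48, 1.596, -0, 1.065, -0.047], TCP at [0.191, 0.621, 0.231] pointing down, gripper open.
Joint ranges: [-2.75, 2.75], [-0.82, 2.05], [0.23, 2.67], [-1.56, 4.7], [0.09, 2.69], [-2.92, 2.92]. Speed limits (rad/s): [1.89, 1.89, 2.39, 3.01, 3.01, 3.01].

### API

Orientations are given as [roll, pitch, yaw] about the fixed x, y, z axes, in that order (R = Rz(yaw) Ry(pitch) Rx(roll)).
In Python, from bench import sensors, cams, workorder, look_for, place_of gives the robot as it stands. The module is installed in compiled form; this text tells all that it offers.
- The arm moves only by the tool servo_tool, never from a script. Its argument "series" is one flat list of numbers, 5 for each row, row after row: the opening, from 0 (shut) to 1 (fully open), then the shift along the tool's x, y, z in units of 60 mm (1.0 is 60 mm), then the turn about the tool's z in rad. A call has 1 to 12 rows; each row shifts and turns the commanded pose from where the row before left it, along the tool's axes as they then stand; what a row does not reach is not made up. A row lasts 1/8 s, in which the tool goes at most 62.5 mm and 10.7 degrees, less where a joint would pass 70% of its speed; a pose out of reach is approached as far as the arm can. A call is refused whole if a number of a shift passes 1 or a number of a turn 0.188, either way. A call with a gripper value outside its range is refused whole. The fingers move at their own pace and stop on an object; "grip_force" is the grip in N (left out, the last holds). Time passes only in rows, so rows that do not move let the fingers close. It gives the time, the measured TCP pose, the force and the opening at its end, in the units of the state.
- sensors.get_state(): the state, without advancing time (a new reading comes with each control period).
- cams.read_camera(name): name is "scene" or "top"; returns a dict with "image" (384x512x3 uint8, blue, green, red), "fx", "fy", "cx", "cy" (pixels), "extrinsics" (4x4, takes a point from camera to world coordinates). Camera axes: x right, y down, z forward; pixel columns grow to the right and rows downward; lengths in m; the calibration is good to about 2 mm. A picture is of the moment at which its call begins. There is no depth.
- workorder.finish_job(): hands the job in, once; it reports no verdict.
Trained networks look in the newest picture that a camera, given by its name, has taken for a name from the list of things; names that differ only in an ending like _2 or _b are one class to them, and where a whole thing is asked for, a point or a joint stands for the part that bears it (a point fixed in the world has none). Each returns a list of dicts, best first, with "p" (0 to 1); they miss things now and then, are a little off and sometimes report something else, mostly with a low value. They report only what shows in the picture. A call takes as long as a camera call. They do not tell look-alikes from the thing itself.
- look_for(camera, thing): "box" ([left, top, width, height] in pixels, round what is visible of it).
- place_of(camera, thing): "pixel" ([column, row] in pixels: a listed point, or the origin of a listed thing).
The state is a dict: "time": time; "joints": joint angles; "dq": joint speeds; "tau": joint torques, N m; "tcp_pos": TCP position; "orientation": TCP orientation; "contact_force": force on the tool from outside, world axes, zero at the start; "ft_torque": the same for the moment, N m; "opening": opening from 0.0 (shut) to 1.0 (fully open).
Only numpy, scipy, OpenCV 4.12 (cv2) and the standard library are available. Lean on these libraries where they do the work, as an engineer would, in place of code of your own. Each camera call takes 0.05 s, during which the arm holds its last target.

### The job

Load the silversmith's pump clamp: take the bench brush off its rest rails and put it on the green mat, then lay every wooden punch that stands on the bench flat across both rails, lengthways between the jaws; tip each one over within the fingers by pressing its foot on the bench, and never let one fall or knock it over. Then pump the red-padded lever with full strokes, at least three, until the moving jaw is fully closed, let the lever come back up, and leave the other things on the bench alone.

Things in the scene. Friction and masses are not known exactly. Their poses are not given: they have to be found in the camera images.
- clamp: lever-pumped clamp fixed to the bench: green bed 12 mm thick, steel jaws. Origin: on the bench; z up, x = the moving jaw's closing direction (away from the robot), y along the jaws. Fixed jaw's face: x = +95 mm; moving jaw's: x = -101 mm + jaw travel; jaws' tops 58 mm above the bench. Green pump cheeks, 112 mm tall, at y -120 to -170, x -69 to +1 mm. Bed x -135 to +120, y -95 to +95 mm
- rest (a point): midway between the two aluminium rest rails, at their top, 37 mm above the bench: clamp x = 32.5, y = 0. Rails run along clamp y (190 mm) at clamp x = 0 and 65 mm, 12 mm wide. Brass marks show three lanes at y = -50, +5, +60 mm. Lay a punch across both rails along clamp x, either end first. The closing jaw slides the punches by their ends towards the fixed jaw
- jaw (a joint): travel of the moving jaw, m: 0 = fully open, 0.073 = closed (end of travel, 123 mm from the fixed jaw). Starts at 0 to 0.012. Only pumping moves it: a ratchet carries it at least 12 mm per full stroke and it stays; a half stroke moves it less or not at all. Once closed, more strokes do nothing. It cannot be opened again
- lever (a joint): angle of the pump lever, rad: 0 = up (sprung rest), 0.70 = fully down (stop). A full stroke goes beyond 0.6 and returns below 0.1; its spring returns it when let go. 5 to 20 N on the pad pushes it down
- lever_pad (a point): centre of the top face of the red pad (56 x 36 x 14 mm) at the lever's free end, on the robot's side of the clamp, 183 mm above the bench when up; press it down from above with shut fingers. When fully down it is about 72 mm above the bench and level within 0.2 rad
- pivot (a point): the lever's axis (parallel to the clamp's y), at clamp (-34, -145, 98) mm. The arm runs from it towards clamp -x, 165 mm to the middle of the red pad, 0.5 rad above level at lever 0 and 0.2 rad below level at 0.70; the pad's top face is 7 mm off the arm's line
- brush (a point): bench brush standing on its dark bristle block across the rails, lengthways along clamp x: wooden back 130 x 40 x 20 mm over a bristle block 110 x 38 x 20 mm, 40 mm tall, 0.15 kg. Point: centre of the wooden back, 30 mm above the underside (67 mm above the bench while on the rails); x along its length, z up. Grip the back across its 40 mm width
- mat: flat green mat fixed to the bench at the left, 130 mm (its x) by 220 mm (its y), 2 mm thick; origin: centre of its underside. The bare bench between the robot and the clamp (world x 0.38 to 0.47 m, y -0.08 to +0.10 m) is always clear and can be used to tip the punches over
- punch1 (a point): forming punch, 120 mm long, 0.1 to 0.16 kg: square 16 mm wooden shank 98 mm long, dark steel foot, brass band, round domed steel head. Starts standing free on its flat foot. Point: its centre, 60 mm from either end; z runs from the foot to the head, x and y square to its flats. Pinch the shank across its flats, z -55 to +36 mm. 2 or 3 of the 4 are present (any). Lying on the rails its centre is 45 mm up
- punch2 (a point): another identical forming punch (it may be absent); point and axes as for punch1
- punch3 (a point): another identical forming punch (it may be absent); point and axes as for punch1
- punch4 (a point): another identical forming punch (it may be absent); point and axes as for punch1
- tin: small yellow pot, 38 mm wide, 50 mm tall, between the clamp and the mat; a bystander, not to be disturbed (origin: centre of its underside)
- pincers: pair of pincers with one blue handle, lying flat at the right front; a bystander, not to be disturbed (origin: centre of its underside)
There are look-alikes about, which are no part of the job. Leave any blue or purple look-alike of the part that bears punch3 alone.

How it is judged:
On the way, in this order (a step that is already met when the one before it is completed fails the run):
1. the bench brush is out of the clamp and on the green mat (x of brush in the frame of mat between -0.05 and 0.05 m and y of brush in the frame of mat between -0.07 and 0.07 m and height (world z) of brush below 0.045 m), for 0.3 s.
2. every punch lies across both rest rails, along the clamp (x of punch1 in the frame of clamp between 0 and 0.065 m and y of punch1 in the frame of clamp between -0.09 and 0.09 m and height (world z) of punch1 between 0.038 and 0.052 m and angle between the z axis of each of punch1, punch2, punch3, punch4 and the x axis of clamp, either way round below 0.2 rad and x of punch2 in the frame of clamp between 0 and 0.065 m and y of punch2 in the frame of clamp between -0.09 and 0.09 m and height (world z) of punch2 between 0.038 and 0.052 m and x of punch3 in the frame of clamp between 0 and 0.065 m and y of punch3 in the frame of clamp between -0.09 and 0.09 m and height (world z) of punch3 between 0.038 and 0.052 m and x of punch4 in the frame of clamp between 0 and 0.065 m and y of punch4 in the frame of clamp between -0.09 and 0.09 m and height (world z) of punch4 between 0.038 and 0.052 m), for 0.3 s.
3. the pump lever is pressed fully down (value of joint lever above 0.6 rad).
4. the pump lever is back up (value of joint lever below 0.1 rad).
5. the pump lever is pressed fully down (value of joint lever above 0.6 rad).
6. the pump lever is back up (value of joint lever below 0.1 rad).
7. the pump lever is pressed fully down (value of joint lever above 0.6 rad).
8. the pump lever is back up (value of joint lever below 0.1 rad).
At the end, for the whole second after the job is handed in: Every punch lies across both rest rails (centre 38-52 mm up, clamp x 0-65 mm, y within 90 mm), within 0.2 rad of the clamp's x; the brush's centre is within 50 mm (x) and 70 mm (y) of the mat's centre, on it; jaw travel over 67 mm; lever up (under 0.1 rad) (all of step 1 and all of step 2 and value of joint jaw above 0.067 m and value of joint lever below 0.1 rad); the robot touches nothing.
It fails at once if a bystander is moved by more than 25 mm (distance of any of pitcher, dish, tin, hammer, pincers, oil from where it was at the start of the episode above 0.025 m).
It fails at once if a punch is let fall or knocked over: it lies or leans on the bench or the clamp's bed out of the fingers ((angle between punch1's own z axis and vertical above 0.5 rad and height (world z) of punch1 below 0.034 m and contact force between the fingers and p1 below 0.02 N) or (angle between punch2's own z axis and vertical above 0.5 rad and height (world z) of punch2 below 0.034 m and contact force between the fingers and p2 below 0.02 N) or (angle between punch3's own z axis and vertical above 0.5 rad and height (world z) of punch3 below 0.034 m and contact force between the fingers and p3 below 0.02 N) or (angle between punch4's own z axis and vertical above 0.5 rad and height (world z) of punch4 below 0.034 m and contact force between the fingers and p4 below 0.02 N)).
Of p1, p2, p3, p4 only 2 to 3 are there at a start; the rules pass over those that are not, and their reading is None.
At some moment in a run one of brush_b may be knocked a few centimetres aside while the robot is not near it.
It also fails if it takes over 210 s, if anything falls off the work surface, if the arm or the gripper's body presses on something with over 40 N, if the wrist force passes 120 N, or if a joint passes its speed limit or range.

## Working session

There is one attempt and no reset: what is moved stays moved. The work goes in short steps, Python scripts to look and compute and a tool call to move; the robot and the scene stay as the last step left them, time stands still between calls to the robot, and variables do not carry over. Pictures are saved under pics/ and viewed, and the job is handed in when it is done.

Besides the shell and the picture viewer there is one more tool, called after "Emit:" as name(argument=value, ...), one argument or row to a line, values as JSON. servo_tool: Moves the arm, as the interface text tells. Its arguments: {"type":"object","properties":{"series":{"type":"array","items":{"type":"number"}},"grip_force":{"type":"number"}},"required":["series"]}

```bash
mkdir -p pics; ls; python3 - <<'E'
from bench import sensors, cams
import cv2, numpy as np
s=sensors.get_state(); print(s)
for n in ("scene","top"):
    c=cams.read_camera(n); cv2.imwrite(f"pics/{n}0.png",c["image"]); print(n,c["fx"],c["fy"],c["cx"],c["cy"],np.round(c["extrinsics"],4).tolist())
E
```

```text
pics
{'time': 0.0, 'joints': array([ 1.22538847e+00,  4.80810468e-01,  1.59687444e+00,  3.23708561e-05,
        1.06513288e+00, -4.66373905e-02]), 'dq': array([-0.00088191, -0.000426  , -0.00135511, -0.00051419, -0.00043286,
       -0.00014117]), 'tau': array([-4.95953762e-03, -9.50609064e+01, -4.30179048e+01, -3.29367622e-04,
        1.16641622e-02, -7.90016372e-06]), 'tcp_pos': array([0.19117385, 0.62080707, 0.23068606]), 'orientation': array([-3.14037017e+00, -8.53862410e-05,  2.84280643e+00]), 'contact_force': array([-1.44194266, -0.0107718 ,  0.52687508]), 'ft_torque': array([ 0.0339436 , -0.05077991,  0.01681272]), 'opening': 0.9957784073209698}
scene 350.3970166965645 350.3970166965645 259.55957134524937 194.98284676757498 [[-0.5647, 0.6301, -0.533, 1.038], [0.8253, 0.4294, -0.3667, 0.3128], [-0.0022, -0.647, -0.7625, 0.8164], [0.0, 0.0, 0.0, 1.0]]
top 493.3336123284729 493.3336123284729 255.16832992058278 192.68320162600907 [[0.0223, -0.9816, 0.1898, 0.2688], [-0.9997, -0.0207, 0.0105, -0.0205], [-0.0064, -0.19, -0.9818, 1.5766], [0.0, 0.0, 0.0, 1.0]]
```

View pics/scene0.png

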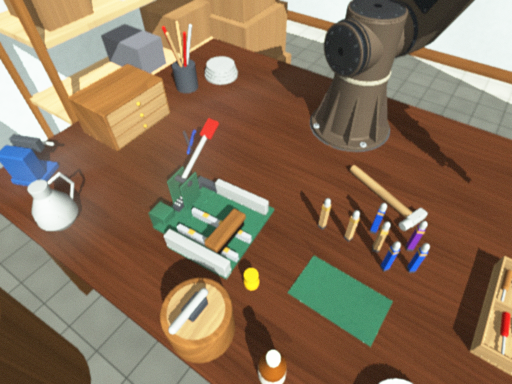

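View pics/top0.png

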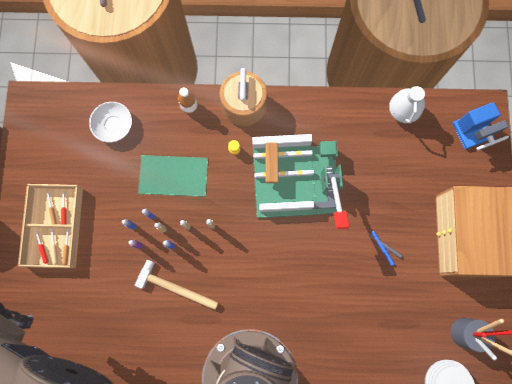

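```bash
cat > h.py <<'E'
from bench import sensors, cams, look_for, place_of
import cv2, numpy as np
def cam(n,save=None):
    c=cams.read_camera(n)
    if save: cv2.imwrite(f"pics/{save}.png",c["image"])
    return c
def ray(c,px):
    E=np.array(c["extrinsics"]); d=np.array([(px[0]-c["cx"])/c["fx"],(px[1]-c["cy"])/c["fy"],1.])
    return E[:3,3],E[:3,:3]@d
def atz(c,px,z):
    o,d=ray(c,px); return o+d*(z-o[2])/d[2]
def tri(c1,p1,c2,p2):
    o1,d1=ray(c1,p1);o2,d2=ray(c2,p2); d1/=np.linalg.norm(d1);d2/=np.linalg.norm(d2)
    A=np.stack([d1,-d2],1); t=np.linalg.lstsq(A,o2-o1,rcond=None)[0]
    a=o1+d1*t[0];b=o2+d2*t[1]; return (a+b)/2,np.linalg.norm(a-b)
def proj(c,P):
    E=np.array(c["extrinsics"]); q=E[:3,:3].T@(np.asarray(P)-E[:3,3]); return np.array([c["fx"]*q[0]/q[2]+c["cx"],c["fy"]*q[1]/q[2]+c["cy"]])
E
python3 - <<'E'
from h import *
cs={n:cam(n) for n in ("scene","top")}
for t in "clamp rest lever_pad pivot brush mat punch1 punch3 tin pincers".split():
    for n in cs:
        print(t,n,[(np.round(r["pixel"],1).tolist(),round(r["p"],2)) for r in place_of(n,t)])
E
```

```text
clamp scene [([222.2, 228.8], 0.71)]
clamp top [([281.0, 178.8], 0.86)]
rest scene [([212.8, 231.7], 0.94), ([219.0, 229.7], 0.24)]
rest top [([281.9, 165.8], 0.76)]
lever_pad scene [([208.5, 124.1], 0.57)]
lever_pad top [([279.6, 175.7], 0.73), ([343.0, 218.4], 0.68)]
pivot scene [([181.3, 179.3], 0.94)]
pivot top [([334.2, 175.5], 0.69)]
brush scene []
brush top [([268.2, 163.1], 0.68), ([174.1, 176.6], 0.16)]
mat scene [([340.4, 297.5], 0.77)]
mat top [([271.7, 163.5], 0.7), ([172.7, 170.9], 0.65)]
punch1 scene [([418.6, 234.1], 0.79), ([382.6, 236.5], 0.68), ([377.8, 214.2], 0.68), ([416.8, 261.0], 0.68), ([322.3, 209.9], 0.64), ([352.1, 226.0], 0.63), ([390.1, 258.1], 0.6)]
punch1 top [([133.8, 222.6], 0.65), ([164.4, 226.8], 0.6), ([134.1, 244.4], 0.57), ([209.7, 222.1], 0.48), ([168.5, 243.9], 0.46), ([186.3, 222.7], 0.4), ([146.1, 215.9], 0.38)]
punch3 scene [([418.6, 234.1], 0.79), ([382.6, 236.5], 0.68), ([377.8, 214.2], 0.68), ([416.8, 261.0], 0.68), ([322.3, 209.9], 0.64), ([352.1, 226.0], 0.63), ([390.1, 258.1], 0.6)]
punch3 top [([133.8, 222.6], 0.65), ([164.4, 226.8], 0.6), ([134.1, 244.4], 0.57), ([209.7, 222.1], 0.48), ([168.5, 243.9], 0.46), ([186.3, 222.7], 0.4), ([146.1, 215.9], 0.38)]
tin scene [([250.6, 281.4], 0.54)]
tin top [([237.9, 150.0], 0.61)]
pincers scene [([186.7, 148.8], 0.61), ([208.2, 127.5], 0.55)]
pincers top [([376.0, 240.8], 0.48)]
```

The scene view shows three natural-wood punches at about (325,212), (352,224) and (383,236), with blue and purple look-alikes around them. The brush is on the rails at about (226,230). I'll zoom in.

```bash
python3 - <<'E'
import cv2
a=cv2.imread("pics/scene0.png");b=cv2.imread("pics/top0.png")
cv2.imwrite("pics/a1.png",cv2.resize(a[150:290,290:450],None,fx=4.5,fy=4,interpolation=2)[:600,:800])
cv2.imwrite("pics/a2.png",cv2.resize(b[190:270,110:240],None,fx=6,fy=6,interpolation=2))
cv2.imwrite("pics/a3.png",cv2.resize(b[120:240,220:360],None,fx=5,fy=5,interpolation=2))
cv2.imwrite("pics/a4.png",cv2.resize(a[110:300,140:290],None,fx=3.1,fy=3.1,interpolation=2))
E
```

```text
(no output)
```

View pics/a1.png

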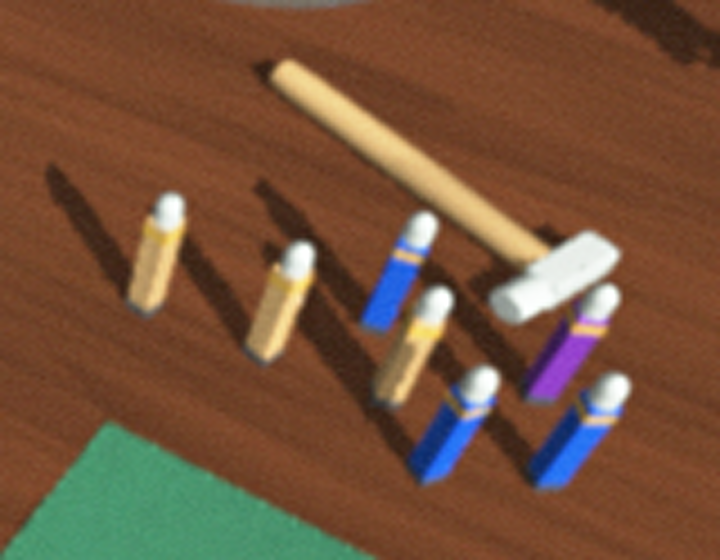

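View pics/a2.png

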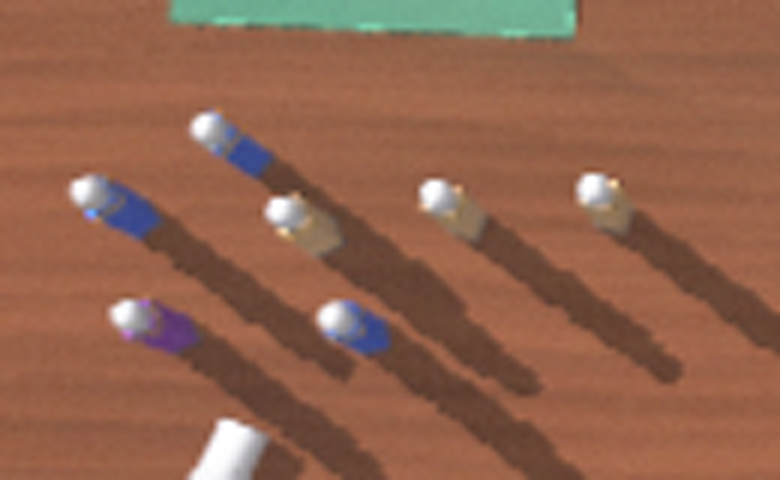

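View pics/a3.png

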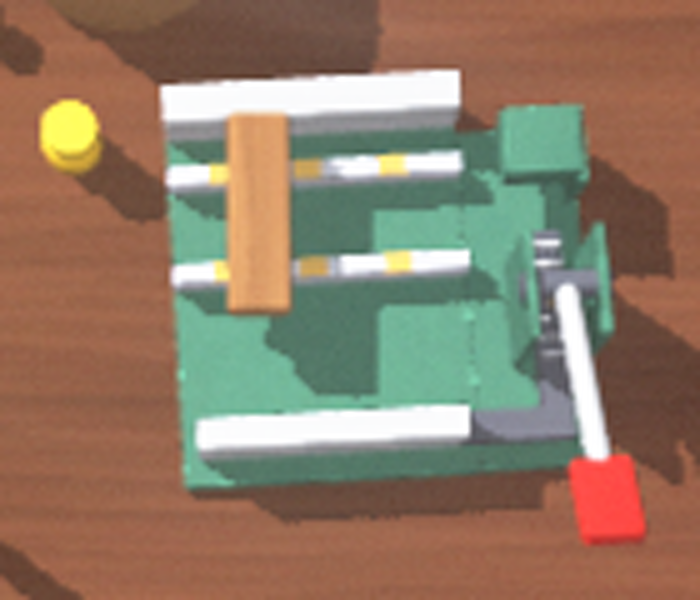

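View pics/a4.png

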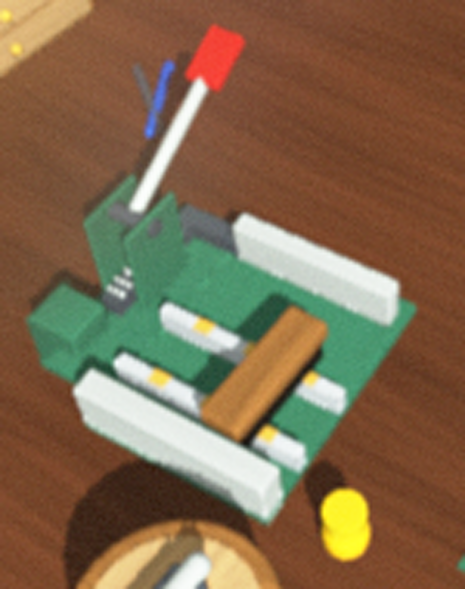

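```bash
cat > fit.py <<'E'
from h import *
from scipy.optimize import least_squares
T=cam("top");S=cam("scene")
pts=[((65,95,37),(T,(220+167/5,120+172/5))),((65,-95,37),(T,(220+462/5,120+156/5))),((0,95,37),(T,(220+173/5,120+270/5))),((0,-95,37),(T,(220+469/5,120+255/5))),
((0,-95,37),(S,(140+163/3.1,110+310/3.1))),((0,95,37),(S,(140+345/3.1,110+400/3.1))),((65,-95,37),(S,(140+117/3.1,110+359/3.1))),((65,95,37),(S,(140+303/3.1,110+458/3.1)))]
def W(p,q):
    c,s=np.cos(p[2]),np.sin(p[2]); q=np.array(q)/1000
    return np.array([p[0]+c*q[0]-s*q[1],p[1]+s*q[0]+c*q[1],q[2]])
def res(p): return np.concatenate([proj(c,W(p,q))-px for q,(c,px) in pts])
if __name__=="__main__":
    r=least_squares(res,[.55,-.05,0]); print(r.x,np.round(r.fun.reshape(-1,2),2).tolist())
    p=r.x; np.save("clamp.npy",p)
    for c,n,off,sc in ((T,"top",(220,120),(140,120)),(S,"scene",(140,110),(150,190))):
        k=5 if n=="top" else 3.1
        im=cv2.resize(c["image"][off[1]:off[1]+sc[1],off[0]:off[0]+sc[0]],None,fx=k,fy=k,interpolation=2)
        def d(poly,col):
            P=np.array([(proj(c,W(p,q))-off)*k for q in poly]).astype(int); cv2.polylines(im,[P],True,col,1)
        d([(-135,-95,12),(120,-95,12),(120,95,12),(-135,95,12)],(0,0,255))
        for x in (0,65): d([(x-6,-95,37),(x+6,-95,37),(x+6,95,37),(x-6,95,37)],(255,0,255))
        d([(95,-95,58),(95,95,58),(95,95,12),(95,-95,12)],(255,255,0))
        d([(-101,-95,58),(-101,95,58)],(0,255,255))
        for y in(-120,-170): d([(-69,y,112),(1,y,112)],(255,255,255))
        pv=(-34,-145,98); a=.5; L=165
        tip=(pv[0]-L*np.cos(a)-7*np.sin(a)*-1*-1*-1,pv[1],pv[2]+L*np.sin(a)+7*np.cos(a))
        print("pad",tip,W(p,tip)); d([pv,tip],(0,255,0))
        cv2.imwrite(f"pics/fit_{n}.png",im)
    for q in ((32.5,0,37),pv): print(W(p,q))
E
python3 fit.py
```

```text
[ 0.63622998 -0.09306474  0.07168545] [[-0.57, -0.64], [-0.8, -0.35], [-0.78, -0.65], [-0.76, -0.59], [0.19, -0.66], [-0.93, -1.19], [0.42, -0.15], [-0.66, -1.28]]
pad (np.float64(-175.4451439416821), -145, np.float64(183.2482918029261)) [ 0.47162092 -0.25025843  0.18324829]
pad (np.float64(-175.4451439416821), -145, np.float64(183.2482918029261)) [ 0.47162092 -0.25025843  0.18324829]
[ 0.66864651 -0.09073696  0.037     ]
[ 0.61270279 -0.24012756  0.098     ]
```

View pics/fit_top.png

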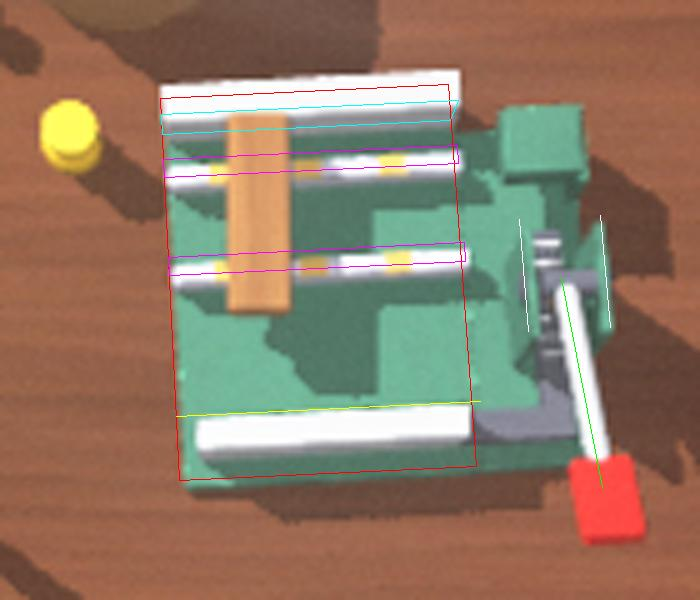

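View pics/fit_scene.png

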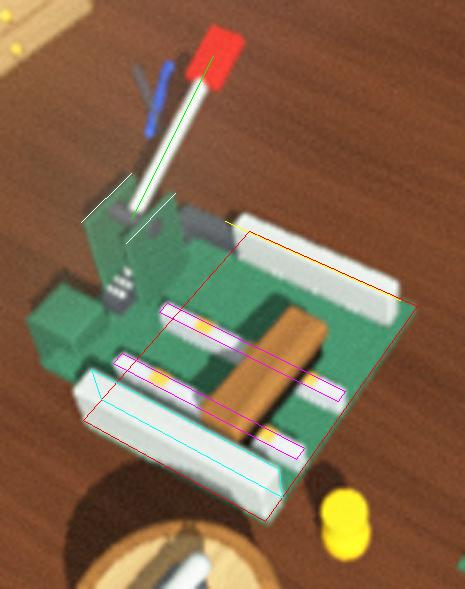

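```bash
sed -i 's#^pts=#o5=lambda o,k,u:((o[0]+(u[0]+.5)/k-.5),(o[1]+(u[1]+.5)/k-.5))\npts=#; s#(proj(c,W(p,q))-off)\*k#(proj(c,W(p,q))-off+.5)*k-.5#' fit.py
python3 - <<'E'
import re
s=open('fit.py').read()
s=re.sub(r"\(220\+(\d+)/5,120\+(\d+)/5\)",r"o5((220,120),5,(\1,\2))",s)
s=re.sub(r"\(140\+(\d+)/3.1,110\+(\d+)/3.1\)",r"o5((140,110),3.1,(\1,\2))",s)
open('fit.py','w').write(s)
E
python3 fit.py
python3 - <<'E'
import cv2,numpy as np
a=cv2.imread("pics/scene0.png");b=cv2.imread("pics/top0.png")
def z(im,u,v,w,h,k): return cv2.resize(im[v:v+h,u:u+w],None,fx=k,fy=k,interpolation=cv2.INTER_CUBIC)
r1=np.hstack([z(a,313,194,24,38,11),z(a,340,205,24,38,11),z(a,370,218,24,38,11)])
cv2.imwrite("pics/b1.png",r1)
r2=np.hstack([z(b,200,214,22,20,12),z(b,174,214,22,20,12),z(b,150,218,22,20,12)])
cv2.imwrite("pics/b2.png",r2)
E
```

```text
[ 0.63674845 -0.09317238  0.07221228] [[-0.14, -0.38], [-0.38, -0.12], [-0.35, -0.39], [-0.33, -0.36], [0.36, -0.21], [-0.73, -0.75], [0.6, 0.31], [-0.45, -0.82]]
pad (np.float64(-175.4451439416821), -145, np.float64(183.2482918029261)) [ 0.47222223 -0.25045277  0.18324829]
pad (np.float64(-175.4451439416821), -145, np.float64(183.2482918029261)) [ 0.47222223 -0.25045277  0.18324829]
[ 0.66916375 -0.09082752  0.037     ]
[ 0.61329874 -0.24024757  0.098     ]
```

View pics/b1.png

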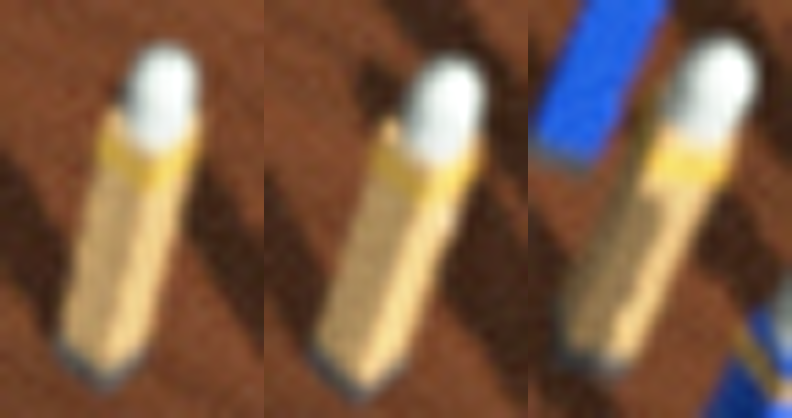

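View pics/b2.png

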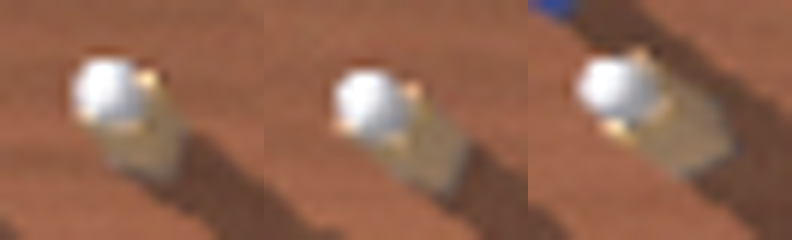

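View pics/fit_top.png

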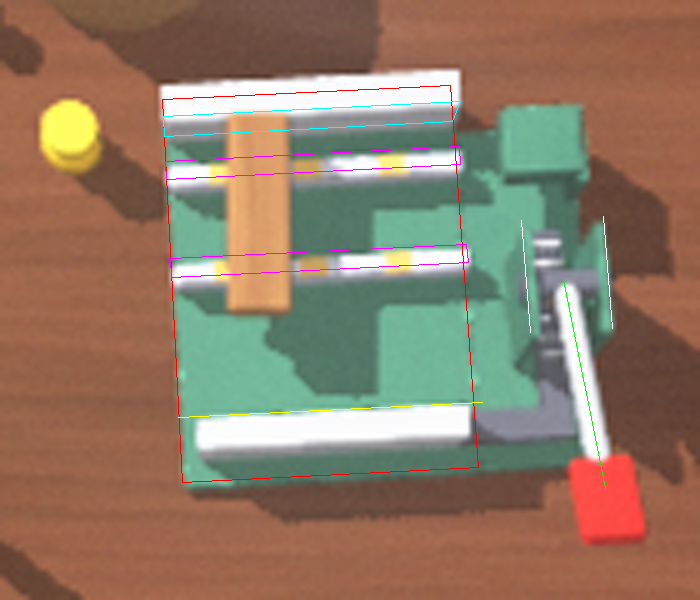

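```bash
cat > pf.py <<'E'
from h import *
from scipy.optimize import minimize
K=6
def regions(c,p,box,H=.098):
    x,y,a=p; u0,v0,w,h=box
    R=np.array([[np.cos(a),-np.sin(a)],[np.sin(a),np.cos(a)]])
    cor=[R@np.array(q)*.008+[x,y] for q in((-1,-1),(1,-1),(1,1),(-1,1))]
    E=np.array(c["extrinsics"])[:3,3]; masks=[]
    def poly(P):
        m=np.zeros((h*K,w*K),np.float32)
        uv=np.array([(proj(c,q)-[u0,v0]+.5)*K-.5 for q in P])
        cv2.fillPoly(m,[np.round(uv*16).astype(np.int32)],1.,shift=4); return cv2.resize(m,(w,h),interpolation=cv2.INTER_AREA)
    for i in range(4):
        p1,p2=cor[i],cor[(i+1)%4]; n=(p1+p2)/2-[x,y]
        if n@(E[:2]-(p1+p2)/2)>0:
            masks.append(poly([[*p1,.0],[*p2,.0],[*p2,.006],[*p1,.006]]))
            masks.append(poly([[*p1,.006],[*p2,.006],[*p2,.09],[*p1,.09]]))
    ig=poly([[x+.013*np.cos(t),y+.013*np.sin(t),z] for z in (.088,.122) for t in np.linspace(0,6.28,9)])
    pts=np.array([(proj(c,[x+.012*np.cos(t),y+.012*np.sin(t),z])-[u0,v0]) for z in (.09,.124) for t in np.linspace(0,6.28,16)]).astype(np.float32)
    ig=np.zeros((h,w),np.float32); cv2.fillConvexPoly(ig,cv2.convexHull(pts).astype(np.int32),1.)
    return masks,ig
def cost(p,views):
    t=0
    for c,box,bad in views:
        u0,v0,w,h=box; im=c["image"][v0:v0+h,u0:u0+w].astype(float)
        ms,ig=regions(c,p,box); tot=sum(ms); A=np.stack([m.ravel() for m in ms]+[np.clip(1-tot,0,1).ravel()],1)
        wt=((ig<.5)&(~bad)).ravel()
        I=im.reshape(-1,3); x=np.linalg.lstsq(A[wt]+1e-6,I[wt],rcond=None)[0]
        r=np.abs(I-A@x)[wt]; r=np.minimum(r,60); t+=(r**2).mean()
    return t
def views_for(p,cs):
    out=[]
    for c in cs:
        a=proj(c,[p[0],p[1],0]);b=proj(c,[p[0],p[1],.12]); m=9 if c is cs[0] else 7
        lo=np.floor(np.minimum(a,b)-m).astype(int);hi=np.ceil(np.maximum(a,b)+m).astype(int)
        im=c["image"][lo[1]:hi[1],lo[0]:hi[0]].astype(int)
        bad=(im[...,0]>im[...,2]+15)|((im.min(2)>150)); bad=cv2.dilate(bad.astype(np.uint8),np.ones((3,3)))>0
        out.append((c,(lo[0],lo[1],hi[0]-lo[0],hi[1]-lo[1]),bad))
    return out
def fit(p0,cs):
    res=[]
    for a in np.arange(0,np.pi/2,np.pi/18):
        V=views_for(p0,cs)
        r=minimize(cost,[p0[0],p0[1],a],args=(V,),method="Nelder-Mead",options=dict(initial_simplex=np.array([[p0[0],p0[1],a],[p0[0]+.006,p0[1],a],[p0[0],p0[1]+.006,a],[p0[0],p0[1],a+.15]]),maxiter=60,xatol=2e-4,fatol=.2))
        res.append((r.fun,*r.x[:2],np.degrees(r.x[2])%90))
    return sorted(res)
E
python3 - <<'E'
from pf import *
S=cam("scene");T=cam("top")
for n,ps,pt in (("A",(322.3,209.9),(209.7,222.1)),("B",(352.1,226),(186.3,222.7)),("C",(382.6,236.5),(164.4,226.8))):
    q,e=tri(S,ps,T,pt); print(n,np.round(q,4),round(e,4), np.round(atz(S,ps,.06),4),np.round(atz(T,pt,.06),4))
    g=(atz(S,ps,.06)+atz(T,pt,.06))/2
    for r in fit(g[:2],[S,T])[:5]: print("   ",np.round(r,4))
E
```

```text
A [0.4661 0.1286 0.0745] 0.0093 [0.4568 0.1207 0.06  ] [0.4663 0.1344 0.06  ]
    [3.396055e+02 4.606000e-01 1.299000e-01 7.900150e+01]
    [3.401998e+02 4.608000e-01 1.300000e-01 7.753460e+01]
    [3.420162e+02 4.570000e-01 1.290000e-01 7.640330e+01]
    [3.471172e+02 4.607000e-01 1.304000e-01 8.087740e+01]
    [3.47816e+02 4.56300e-01 1.28200e-01 7.40473e+01]
B [0.4621 0.2088 0.0611] 0.0043 [0.4604 0.2106 0.06  ] [0.4629 0.2069 0.06  ]
    [3.518184e+02 4.559000e-01 2.091000e-01 6.808710e+01]
    [3.523261e+02 4.559000e-01 2.090000e-01 6.806640e+01]
    [3.528465e+02 4.559000e-01 2.091000e-01 6.891370e+01]
    [3.529062e+02 4.561000e-01 2.092000e-01 6.927930e+01]
    [3.547539e+02 4.555000e-01 2.090000e-01 6.635960e+01]
C [0.4473 0.282  0.0574] 0.0151 [0.4466 0.2893 0.06  ] [0.4486 0.2741 0.06  ]
    [6.077877e+02 4.530000e-01 2.856000e-01 6.693510e+01]
    [6.089357e+02 4.524000e-01 2.857000e-01 5.730960e+01]
    [6.142448e+02 4.502000e-01 2.856000e-01 6.445840e+01]
    [6.158867e+02 4.504000e-01 2.855000e-01 6.502450e+01]
    [6.357864e+02 4.502000e-01 2.851000e-01 4.673930e+01]
```

```bash
cat > ov.py <<'E'
from h import *
def overlay(c,ps,name,box,k):
    u0,v0,w,h=box; im=cv2.resize(c["image"][v0:v0+h,u0:u0+w],None,fx=k,fy=k,interpolation=cv2.INTER_CUBIC)
    f=lambda q: ((proj(c,q)-[u0,v0]+.5)*k-.5)
    for x,y,a in ps:
        a=np.radians(a);R=np.array([[np.cos(a),-np.sin(a)],[np.sin(a),np.cos(a)]])
        cor=[R@np.array(q)*.008+[x,y] for q in((-1,-1),(1,-1),(1,1),(-1,1))]
        for z in(0,.098): cv2.polylines(im,[np.array([f([*q,z]) for q in cor]).astype(int)],True,(0,0,255),1)
        for q in cor: cv2.line(im,*[tuple(f([*q,z]).astype(int)) for z in (0,.098)],(0,255,0),1)
        cv2.circle(im,tuple(f([x,y,.12]).astype(int)),2,(255,0,255),-1)
    return im
E
cat > v.py <<'E'
from ov import *
S=cam("scene");T=cam("top")
ps=[(.4600,.1298,78),(.4559,.2091,68),(.452,.2856,62)]
a=overlay(S,ps,"",(305,190,95,70),8);cv2.imwrite("pics/c1.png",a)
a=overlay(T,ps,"",(145,205,80,45),10);cv2.imwrite("pics/c2.png",a)
E
python3 v.py
```

```text
(no output)
```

View pics/c1.png

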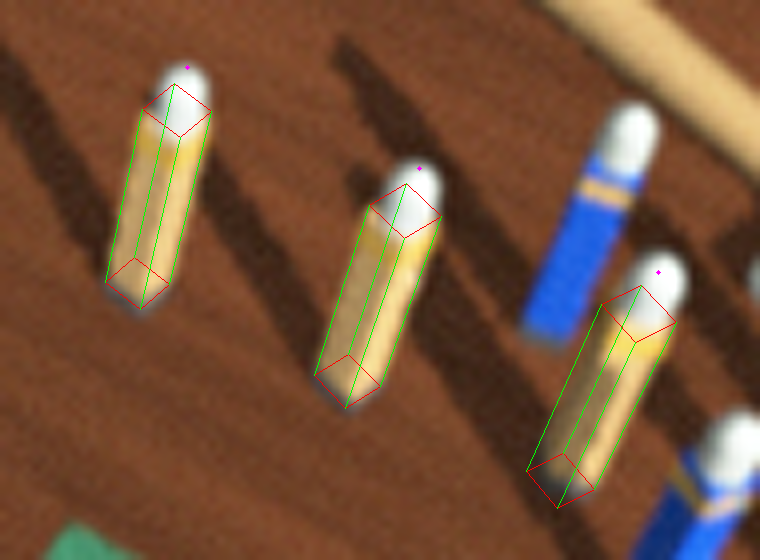

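View pics/c2.png

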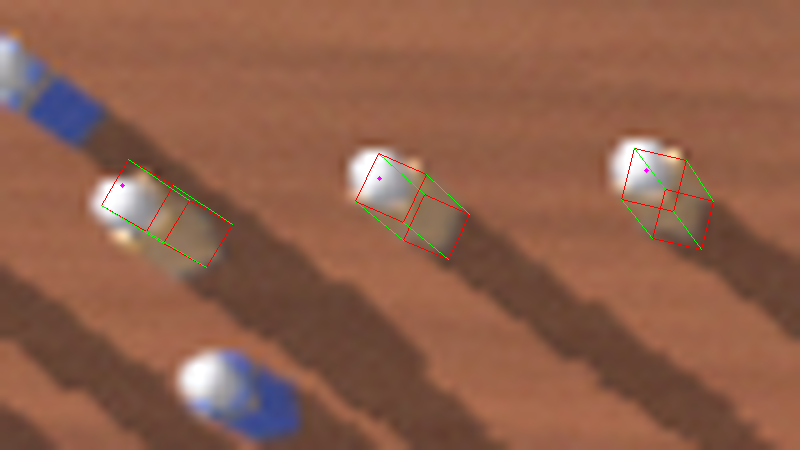

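```bash
cat > pf2.py <<'E'
from pf import *
import pf
def cost(p,views):
    t=0
    for c,box,bad in views:
        u0,v0,w,h=box; im=c["image"][v0:v0+h,u0:u0+w].astype(float)
        ms,ig=regions(c,p,box); tot=np.clip(sum(ms),0,1)
        wt=((ig<.5)&(~bad)).ravel(); I=im.reshape(-1,3)
        bgm=(tot.ravel()<.02)&wt; bg=I[bgm]; L=bg.sum(1); th=(np.percentile(L,10)+np.percentile(L,90))/2
        b1,b2=np.median(bg[L>th],0),np.median(bg[L<=th],0)
        A=np.stack([m.ravel() for m in ms],1); best=None
        rr=[]
        for b in(b1,b2):
            Y=I-(1-tot.ravel())[:,None]*b
            ok=wt&(tot.ravel()>.5); x=np.linalg.lstsq(A[ok]+1e-9,Y[ok],rcond=None)[0]
            rr.append((np.minimum(np.abs(Y-A@x),60)**2).sum(1))
        t+=np.minimum(*rr)[wt].mean()
    return t
pf.cost=cost
E
sed -i 's/args=(V,)/args=(V,)/; s/minimize(cost,/minimize(lambda p,V:globals()["cost"](p,V),/' pf.py
python3 - <<'E'
from pf2 import *
S=cam("scene");T=cam("top")
for n,g in (("A",(.460,.131)),("B",(.456,.209)),("C",(.449,.282))):
  for cs,nm in (([S,T],"both"),([S],"S"),([T],"T")):
    print(n,nm)
    for r in fit(g,cs)[:4]: print("   ",np.round(r,4))
E
```

```text
A both
    [2.695826e+02 4.609000e-01 1.301000e-01 7.788020e+01]
    [2.700502e+02 4.609000e-01 1.301000e-01 7.779170e+01]
    [2.705276e+02 4.609000e-01 1.302000e-01 7.770940e+01]
    [2.741203e+02 4.610000e-01 1.304000e-01 7.638500e+01]
A S
    [1.651764e+02 4.617000e-01 1.300000e-01 7.941610e+01]
    [1.659408e+02 4.613000e-01 1.303000e-01 7.862570e+01]
    [1.66119e+02 4.61100e-01 1.30200e-01 7.92544e+01]
    [1.662761e+02 4.616000e-01 1.300000e-01 7.794130e+01]
A T
    [80.5304  0.4633  0.1336 83.0564]
    [82.8082  0.4631  0.1324 78.5208]
    [83.0375  0.4628  0.1316 73.1562]
    [83.8852  0.4639  0.1326 62.526 ]
B both
    [2.302541e+02 4.568000e-01 2.092000e-01 6.932460e+01]
    [2.317788e+02 4.568000e-01 2.092000e-01 6.930050e+01]
    [2.31942e+02 4.56800e-01 2.09200e-01 6.96504e+01]
    [2.332695e+02 4.570000e-01 2.093000e-01 6.838500e+01]
B S
    [147.3407   0.4568   0.2092  70.0595]
    [147.9445   0.457    0.2093  70.8681]
    [148.4896   0.4568   0.2092  68.9427]
    [149.9771   0.457    0.209   70.1118]
B T
    [72.9414  0.4575  0.2115 71.1265]
    [73.1803  0.4578  0.2116 68.4283]
    [73.3509  0.4577  0.2113 69.3035]
    [73.7172  0.4579  0.2103 87.0911]
C both
    [5.593325e+02 4.491000e-01 2.856000e-01 6.386460e+01]
    [5.905209e+02 4.466000e-01 2.857000e-01 6.308470e+01]
    [6.051082e+02 4.462000e-01 2.854000e-01 6.256280e+01]
    [6.834404e+02 4.469000e-01 2.864000e-01 2.601820e+01]
C S
    [4.299095e+02 4.503000e-01 2.854000e-01 6.494850e+01]
    [4.536605e+02 4.490000e-01 2.856000e-01 6.073600e+01]
    [4.600012e+02 4.474000e-01 2.854000e-01 6.385900e+01]
    [4.707682e+02 4.524000e-01 2.856000e-01 5.796680e+01]
C T
    [79.6569  0.4476  0.2874 25.3444]
    [80.2566  0.4478  0.2867 23.5002]
    [81.0724  0.4477  0.2863 22.3246]
    [87.6171  0.448   0.2887 54.8256]
```

```bash
cat > v2.py <<'E'
from ov import *
S=cam("scene");T=cam("top")
ps=[(.4612,.1303,78),(.457,.2095,70),(.448,.2865,25)]
a=overlay(S,ps,"",(305,190,95,70),8);cv2.imwrite("pics/c3.png",a)
b=overlay(T,ps,"",(145,205,80,45),8)
cv2.imwrite("pics/c3.png",np.vstack([a,np.pad(b,((0,0),(0,a.shape[1]-b.shape[1]),(0,0)))])[:600+320])
for n,px in (("blue1",(152,217)),("blue2",(172.5,247)),("purple",(141,247)),("blue3",(135,227)),("C",(165,230))): print(n,np.round(atz(T,px,0),3))
# brush / mat segmentation in top
hsv=cv2.cvtColor(T["image"],cv2.COLOR_BGR2HSV)
m=((hsv[...,0]>70)&(hsv[...,0]<95)&(hsv[...,1]>80)).astype(np.uint8); m[:, :110]=0; m[:,230:]=0
cs,_=cv2.findContours(m,cv2.RETR_EXTERNAL,cv2.CHAIN_APPROX_NONE); k=max(cs,key=cv2.contourArea); r=cv2.minAreaRect(k); 
pts=[atz(T,q,.002) for q in cv2.boxPoints(r)]; print("mat",r,np.round(np.mean(pts,0),4),np.round(pts,3)[:,:2].tolist())
m=((hsv[...,0]<22)&(hsv[...,1]>120)&(hsv[...,2]>110)).astype(np.uint8); z=np.zeros_like(m); z[138:188,258:285]=m[138:188,258:285]
cs,_=cv2.findContours(z,cv2.RETR_EXTERNAL,cv2.CHAIN_APPROX_NONE); k=max(cs,key=cv2.contourArea); r=cv2.minAreaRect(k)
pts=np.array([atz(T,q,.077) for q in cv2.boxPoints(r)]); print("brush",r,np.round(pts.mean(0),4),np.round(pts,3)[:,:2].tolist())
s=S; hsv=cv2.cvtColor(S["image"],cv2.COLOR_BGR2HSV)
m=((hsv[...,0]<22)&(hsv[...,1]>120)&(hsv[...,2]>80)).astype(np.uint8); z=np.zeros_like(m); z[205:256,203:250]=m[205:256,203:250]
cs,_=cv2.findContours(z,cv2.RETR_EXTERNAL,cv2.CHAIN_APPROX_NONE); k=max(cs,key=cv2.contourArea); r=cv2.minAreaRect(k); print("brush S",r,np.round(atz(S,r[0],.07),4))
h=((hsv[...,0]>70)&(hsv[...,0]<95)&(hsv[...,1]>80)).astype(np.uint8); h[:,:285]=0;h[:250]=0
cs,_=cv2.findContours(h,cv2.RETR_EXTERNAL,cv2.CHAIN_APPROX_NONE); k=max(cs,key=cv2.contourArea); r=cv2.minAreaRect(k); print("mat S",np.round(atz(S,np.mean([atz(S,q,.002) for q in cv2.boxPoints(r)],0)[:2],0),3),np.round(np.mean([atz(S,q,.002) for q in cv2.boxPoints(r)],0),4))
E
python3 v2.py
```

```text
blue1 [0.487 0.328 0.   ]
blue2 [0.392 0.256 0.   ]
purple [0.389 0.357 0.   ]
blue3 [0.453 0.38  0.   ]
C [0.445 0.283 0.   ]
mat ((172.96099853515625, 175.4358673095703), (66.98353576660156, 37.42585372924805), 2.385944128036499) [0.6256 0.267  0.002 ] [[0.565, 0.375], [0.691, 0.379], [0.686, 0.157], [0.56, 0.157]]
brush ((271.0, 162.5), (39.0, 12.0), 90.0) [ 0.6565 -0.0519  0.077 ] [[0.719, -0.032], [0.72, -0.07], [0.594, -0.072], [0.593, -0.034]]
brush S ((224.5081787109375, 229.59017944335938), (17.92516326904297, 48.91008758544922), 39.80556869506836) [ 0.6637 -0.0548  0.07  ]
mat S [ 0.09  -2.159  0.   ] [0.6271 0.2673 0.002 ]
```

View pics/c3.png

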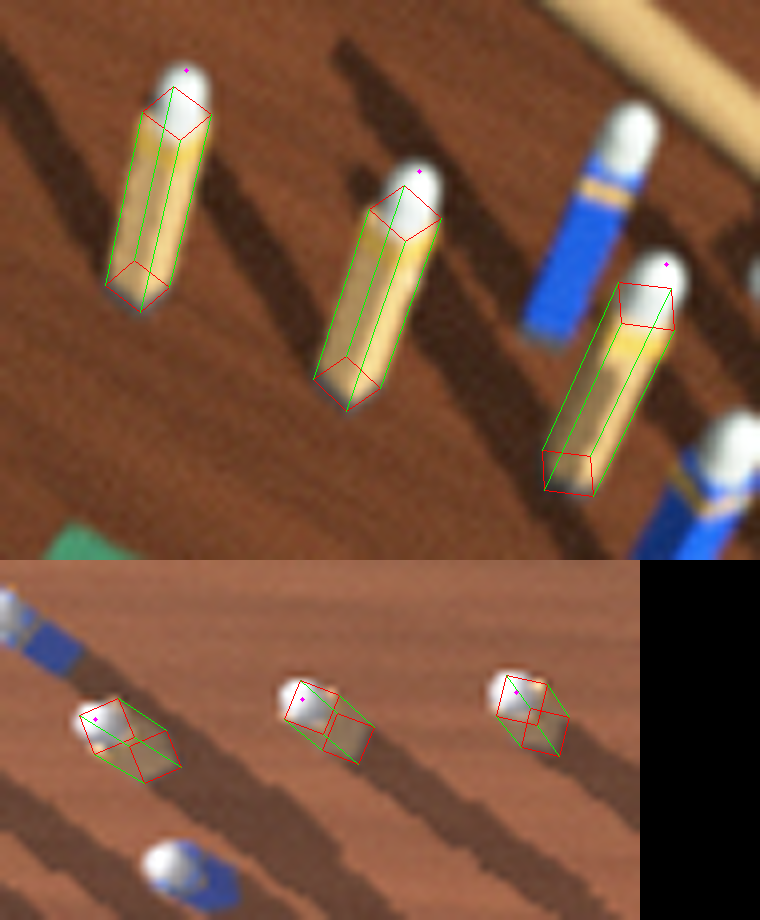

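Emit:
servo_tool(
  series=[1,0,0,0,-0.15,1,0,0,0,-0.149,1,-0.58,-0.84,0,0,1,-0.58,-0.84,0,0,1,-0.58,-0.84,0,0,1,-0.58,-0.84,0,0,1,-0.58,-0.84,0,0,1,-0.58,-0.84,0,0,1,-0.58,-0.84,0,0,1,-0.58,-0.84,0,0,1,-0.58,-0.84,0,0,1,-0.58,-0.84,0,0],
  grip_force=40,
)

```text
time: 3.3
tcp_pos: [0.5405, 0.1154, 0.2316]
orientation: [3.141, 0.001, -3.142]
contact_force: [0.6, 0.7, -0.4]
opening: 0.998
```

```bash
cat > need.py <<'E'
import sys
from h import *
def need(x,y,z,yaw=None):
    s=sensors.get_state(); p=s["tcp_pos"]; w=s["orientation"][2]; d=np.array([x,y,z])-p
    t=np.array([np.cos(w)*d[0]+np.sin(w)*d[1], np.sin(w)*d[0]-np.cos(w)*d[1], -d[2]])/.06
    print("t",round(s["time"],2),"p",np.round(p,4),"yaw",round(w,4),"op",round(s["opening"],3),"F",np.round(s["contact_force"],1),"rp",np.round(s["orientation"][:2],3))
    print("shift",np.round(t,3), "turn", None if yaw is None else round(-((yaw-w+np.pi)%(2*np.pi)-np.pi),3))
if __name__=="__main__": need(*[float(a) for a in sys.argv[1:]])
E
python3 need.py .66 -.0525 .1 3.1416
```

```text
t 3.3 p [0.5405 0.1154 0.2316] yaw -3.1416 op 0.998 F [ 0.6  0.7 -0.4] rp [3.141e+00 1.000e-03]
shift [-1.992 -2.799  2.193] turn 0.0
```

```bash
python3 - <<'E'
from h import *
T=cam("top","t1");S=cam("scene","s1")
for n in ("scene","top"): print(n,[(np.round(r["pixel"],1).tolist(),round(r["p"],2)) for r in place_of(n,"brush")])
cv2.imwrite("pics/x1.png",cv2.resize(np.hstack([T["image"][100:250,200:370],S["image"][150:300,140:310]]),None,fx=2.3,fy=2.3,interpolation=2))
E
```

```text
scene [([226.4, 227.4], 0.57), ([342.2, 298.5], 0.16)]
top [([272.1, 161.6], 0.83)]
```

View pics/x1.png

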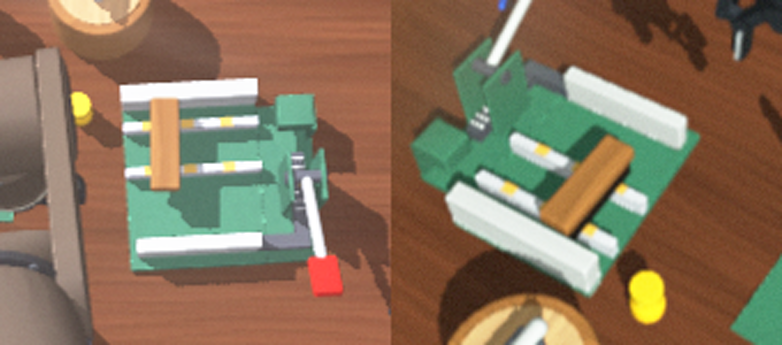

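Emit:
servo_tool(
  series=[1,-0.5,-0.7,0,0,1,-0.5,-0.7,0,0,1,-0.5,-0.7,0,0,1,-0.5,-0.7,0,0,1,0,0,0.8,0,1,0,0,0.8,0,1,0,0,0.6,0,1,0,0,0.4,0,1,0,0,0.3,0,1,0,0,0.2,0,1,0,0,0,0],
)

```text
time: 4.88
tcp_pos: [0.6592, -0.0503, 0.0449]
orientation: [3.141, -0.001, -3.141]
contact_force: [0.7, 0.0, 0.6]
opening: 1.0
```

```bash
python3 need.py .66 -.0525 .045 3.1416; python3 -c "
from h import *
cam('scene','s2')"
```

```text
t 4.88 p [ 0.6592 -0.0503  0.0449] yaw -3.141 op 1.0 F [0.7 0.  0.6] rp [ 3.141e+00 -1.000e-03]
shift [-0.014 -0.037 -0.001] turn 0.001
```

View pics/s2.png

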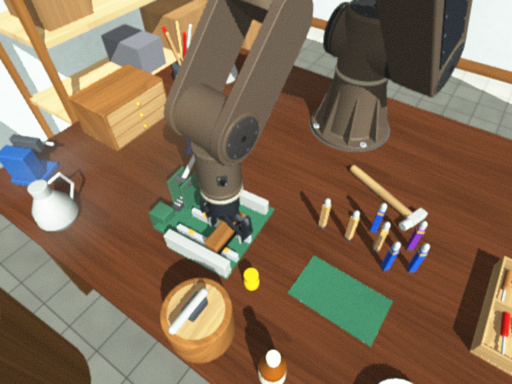

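Emit:
servo_tool(
  series=[0.2,0,0,0,0,0.2,0,0,0,0,0.2,0,0,0,0,0.2,0,0,0,0,0.2,0,0,0,0,0.2,0,0,0,0],
)

```text
time: 5.68
tcp_pos: [0.6598, -0.0509, 0.0461]
orientation: [-3.141, 0.001, -3.142]
contact_force: [-0.5, -0.4, 6.5]
opening: 0.461
```

Emit:
servo_tool(
  series=[0.2,0,0,-0.3,0,0.2,0,0,-0.8,0,0.2,0,0,-0.9,0,0.2,0.1,0.9,0,0,0.2,0.1,0.9,0,0,0.2,0.1,0.9,0,0,0.2,0.1,0.9,0,0,0.2,0.1,0.9,0,0,0.2,0.07,0.8,0,0,0.2,0,0,0,0],
)

```text
time: 6.92
tcp_pos: [0.6246, 0.2708, 0.1665]
orientation: [3.141, 0.001, -3.138]
contact_force: [-0.3, -0.8, -1.5]
opening: 0.464
```

```bash
python3 need.py .626 .267 .018 3.1416; python3 -c "
from h import *
cam('scene','s3')"
```

```text
t 6.92 p [0.6246 0.2708 0.1665] yaw -3.1379 op 0.464 F [-0.3 -0.8 -1.5] rp [3.141e+00 1.000e-03]
shift [-0.023 -0.064  2.474] turn 0.004
```

View pics/s3.png

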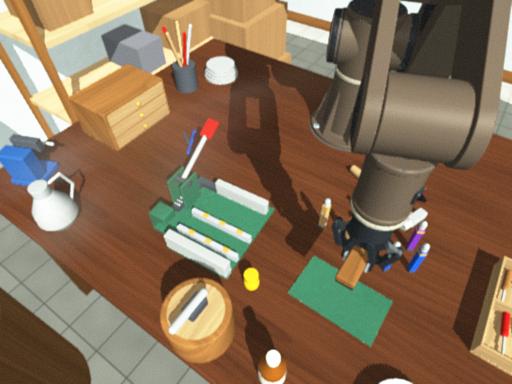

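Emit:
servo_tool(
  series=[0.2,0,0,0.8,0,0.2,0,0,0.8,0,0.2,0,0,0.5,0,0.2,0,0,0.3,0,0.2,0,0,0.16,0,0.2,0,0,0,0],
)

```text
time: 7.72
tcp_pos: [0.6257, 0.2671, 0.0122]
orientation: [3.141, 0.001, 3.142]
contact_force: [0.0, 0.4, -1.3]
opening: 0.463
```

Emit:
servo_tool(
  series=[0.2,0,0,0.02,0,0.7,0,0,0,0,0.9,0,0,0,0,0.9,0,0,-0.3,0,0.9,0,0,-0.8,0,0.9,0,0,-1,0,0.9,0,0,-0.6,0,0.5,0,0,0,0],
)

```text
time: 8.72
tcp_pos: [0.6271, 0.2681, 0.1775]
orientation: [3.139, 0.006, -3.141]
contact_force: [1.3, 0.0, -0.6]
opening: 0.704
```

```bash
python3 need.py .4615 .1305 .15 ; python3 -c "
from h import *
cam('scene','s4')"
```

```text
t 8.72 p [0.6271 0.2681 0.1775] yaw -3.1413 op 0.704 F [ 1.3  0.  -0.6] rp [3.139 0.006]
shift [ 2.761 -2.292  0.458] turn None
```

View pics/s4.png

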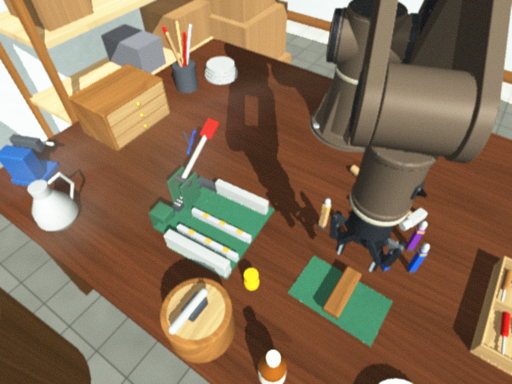

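Emit:
servo_tool(
  series=[0.55,0.55,-0.46,0,0,0.55,0.55,-0.46,0,0,0.55,0.55,-0.46,0,0,0.55,0.55,-0.46,0,0,0.55,0.56,-0.46,0,0,0.55,0,0,0,0.105,0.55,0,0,0,0.105,0.55,0,0,0,0],
)

```text
time: 9.78
tcp_pos: [0.459, 0.1291, 0.1721]
orientation: [-3.141, -0.001, 2.932]
contact_force: [-0.1, -0.3, -0.0]
opening: 0.549
```

```bash
python3 need.py .4612 .1303 .056 2.932; python3 -c "
from h import *
S=cam('scene','s5')
cv2.imwrite('pics/x5.png',cv2.resize(S['image'][140:290,270:440],None,fx=4,fy=4,interpolation=2))"
```

```text
t 9.78 p [0.459  0.1291 0.1721] yaw 2.9321 op 0.549 F [-0.1 -0.3 -0. ] rp [-3.141e+00 -1.000e-03]
shift [-0.031  0.027  1.935] turn 0.0
```

View pics/x5.png

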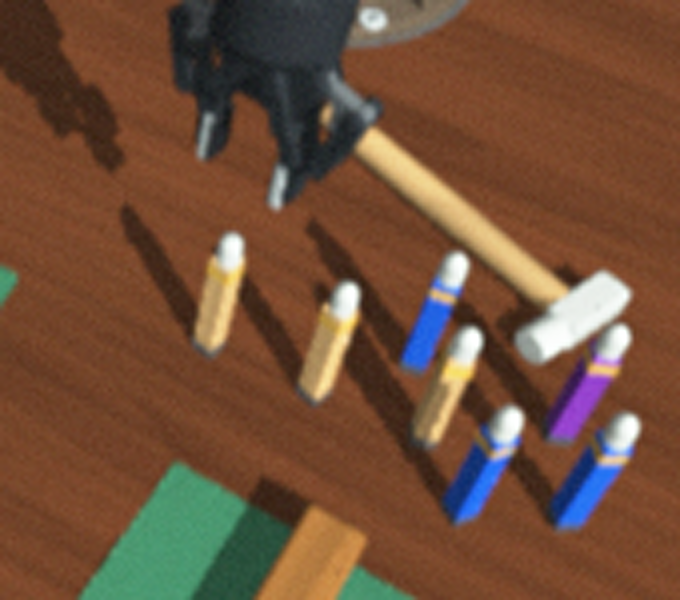

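Emit:
servo_tool(
  series=[0.55,-0.03,0.03,0.5,0,0.55,0,0,0.6,0,0.55,0,0,0.5,0,0.55,0,0,0.33,0,0.55,0,0,0,0],
)

```text
time: 10.45
tcp_pos: [0.4605, 0.1304, 0.0554]
orientation: [-3.14, -0.003, 2.934]
contact_force: [-0.5, 0.5, 0.2]
opening: 0.549
```

```bash
python3 need.py .4612 .1303 .056 2.932; python3 -c "
from h import *
S=cam('scene','s6')
cv2.imwrite('pics/x6.png',cv2.resize(S['image'][140:290,270:440],None,fx=4,fy=4,interpolation=2))"
```

```text
t 10.45 p [0.4605 0.1304 0.0554] yaw 2.934 op 0.549 F [-0.5  0.5  0.2] rp [-3.14e+00 -3.00e-03]
shift [-0.011 -0.    -0.01 ] turn 0.002
```

View pics/x6.png

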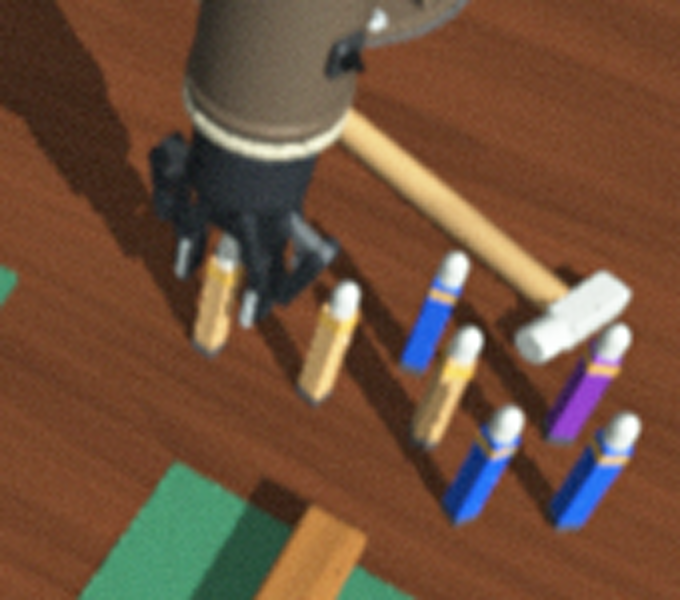

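Emit:
servo_tool(
  series=[0.3,0,0,0,0,0.1,0,0,0,0,0.1,0,0,0,0,0.1,0,0,0,0,0.1,0,0,0,0],
  grip_force=25,
)

```text
time: 11.12
tcp_pos: [0.4624, 0.1308, 0.0576]
orientation: [3.141, 0.002, 2.932]
contact_force: [-1.1, 0.3, 7.9]
opening: 0.182
```

```bash
python3 need.py .4612 .1303 .056 2.932; python3 -c "
from h import *
S=cam('scene','s7')
cv2.imwrite('pics/x7.png',cv2.resize(S['image'][140:290,270:440],None,fx=4,fy=4,interpolation=2))"
```

```text
t 11.12 p [0.4624 0.1308 0.0576] yaw 2.932 op 0.182 F [-1.1  0.3  7.9] rp [3.141e+00 2.000e-03]
shift [ 0.018 -0.012  0.026] turn -0.0
```

View pics/x7.png

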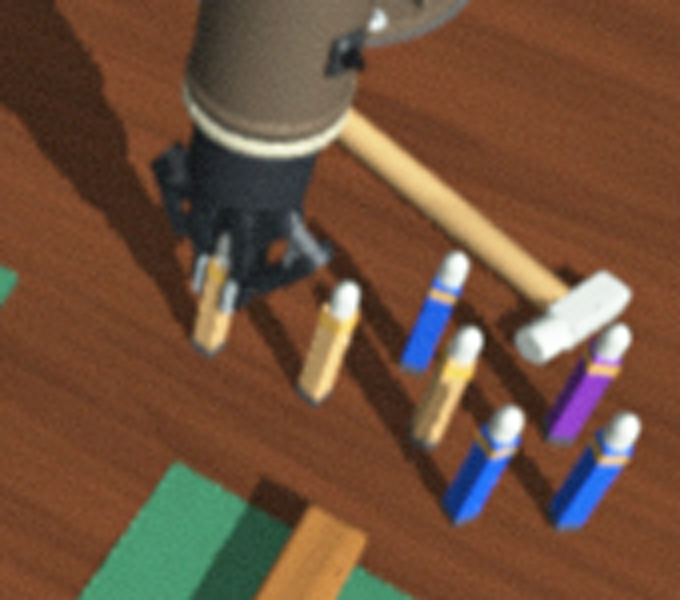

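Emit:
servo_tool(
  series=[0.1,-0.08,0,0,0,0.1,-0.08,0,0,0,0.1,-0.08,0,0.01,0,0.1,-0.08,0,0.02,0,0.1,0,0,0,0],
  grip_force=20,
)

```text
time: 11.8
tcp_pos: [0.4811, 0.1266, 0.0557]
orientation: [3.141, 0.001, 2.932]
contact_force: [-0.3, -1.3, 8.4]
opening: 0.185
```

```bash
python3 need.py .4612 .1303 .056 2.932; python3 -c "
from h import *
S=cam('scene','s8')
cv2.imwrite('pics/x8.png',cv2.resize(S['image'][170:260,290:390],None,fx=6,fy=6,interpolation=2))"
```

```text
t 11.8 p [0.4811 0.1266 0.0557] yaw 2.9319 op 0.185 F [-0.3 -1.3  8.4] rp [3.141e+00 1.000e-03]
shift [ 0.338 -0.009 -0.006] turn -0.0
```

View pics/x8.png

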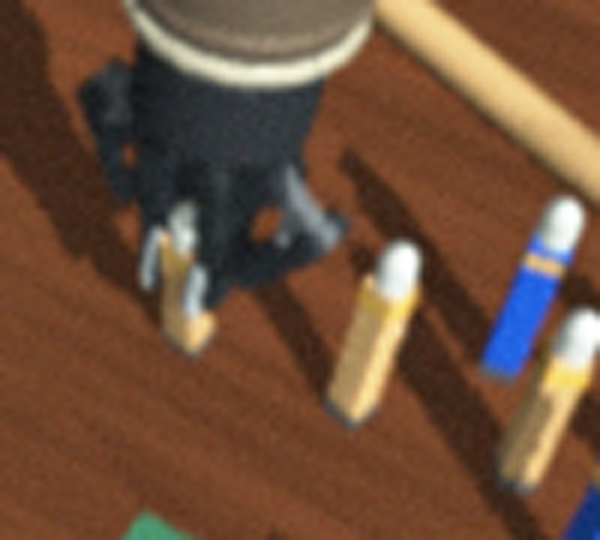

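Emit:
servo_tool(
  series=[0.1,-0.08,0,0.01,0,0.1,-0.08,0,0.02,0,0.1,-0.08,0,0.03,0,0.1,-0.08,0,0.04,0,0.1,-0.08,0,0.05,0,0.1,-0.08,0,0.06,0,0.1,-0.07,0,0.06,0,0.1,0,0,0,0],
)

```text
time: 12.85
tcp_pos: [0.5145, 0.1197, 0.0396]
orientation: [3.141, 0.003, 2.932]
contact_force: [3.2, -3.4, 8.2]
opening: 0.186
```

```bash
python3 need.py .4612 .1303 .056 2.932; python3 -c "
from h import *
S=cam('scene','s9')
cv2.imwrite('pics/x9.png',cv2.resize(S['image'][170:260,290:390],None,fx=6,fy=6,interpolation=2))"
```

```text
t 12.85 p [0.5145 0.1197 0.0396] yaw 2.9321 op 0.186 F [ 3.2 -3.4  8.2] rp [3.141e+00 3.000e-03]
shift [ 0.905 -0.013 -0.273] turn 0.0
```

View pics/x9.png

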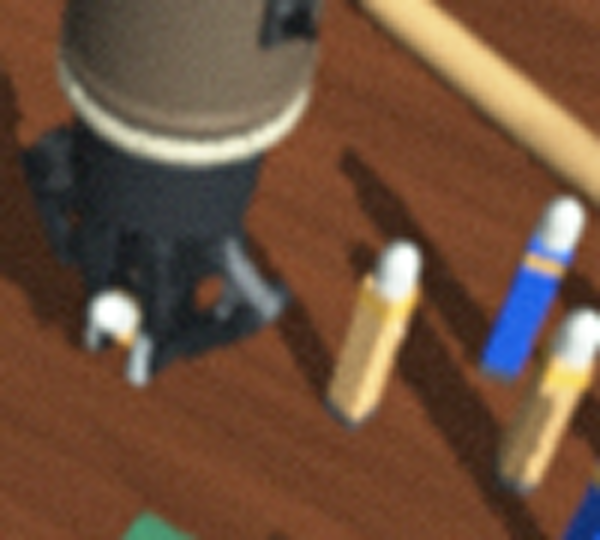

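Emit:
servo_tool(
  series=[0.1,-0.08,0,0.07,0,0.1,-0.08,0,0.08,0,0.1,-0.07,0,0.08,0,0.1,-0.06,0,0.09,0,0.1,-0.05,0,0.09,0,0.1,-0.04,0,0.08,0,0.1,-0.03,0,0.07,0,0.1,0,0,0,0],
)

```text
time: 13.9
tcp_pos: [0.5379, 0.1147, 0.0056]
orientation: [3.141, 0.002, 2.932]
contact_force: [2.5, -1.2, 2.7]
opening: 0.185
```

```bash
python3 need.py .4612 .1303 .056 2.932; python3 -c "
from h import *
S=cam('scene','s10');T=cam('top')
cv2.imwrite('pics/x10.png',np.hstack([cv2.resize(S['image'][170:260,270:370],None,fx=4,fy=4,interpolation=2),cv2.resize(T['image'][160:250,190:290],None,fx=4,fy=4,interpolation=2)]))"
```

```text
t 13.9 p [0.5379 0.1147 0.0056] yaw 2.9318 op 0.185 F [ 2.5 -1.2  2.7] rp [3.141e+00 2.000e-03]
shift [ 1.304 -0.011 -0.839] turn -0.0
```

View pics/x10.png

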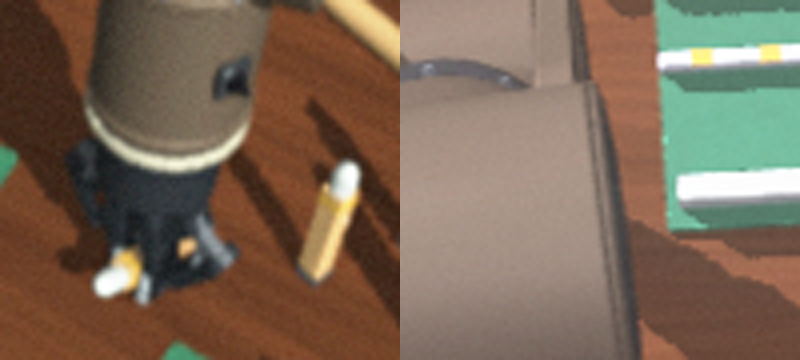

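Emit:
servo_tool(
  series=[0.1,0,0,0,0,0.1,0,0,-0.3,0,0.1,0,0,-0.8,0,0.1,0,0,-0.9,0,0.1,0,0,0,-0.141,0.1,0,0,0,-0.141,0.1,0,0,0,0],
  grip_force=40,
)

```text
time: 14.88
tcp_pos: [0.5364, 0.1147, 0.126]
orientation: [3.142, -0.0, -3.07]
contact_force: [-0.4, -0.7, -1.3]
opening: 0.181
```

```bash
python3 need.py .6802 -.1402 .125 3.2138; python3 -c "
from h import *
S=cam('scene','s11')
cv2.imwrite('pics/x11.png',cv2.resize(S['image'][130:280,250:420],None,fx=4,fy=4,interpolation=2))"
```

```text
t 14.88 p [0.5364 0.1147 0.126 ] yaw -3.07 op 0.181 F [-0.4 -0.7 -1.3] rp [ 3.142 -0.   ]
shift [-2.087 -4.408  0.016] turn -0.001
```

View pics/x11.png

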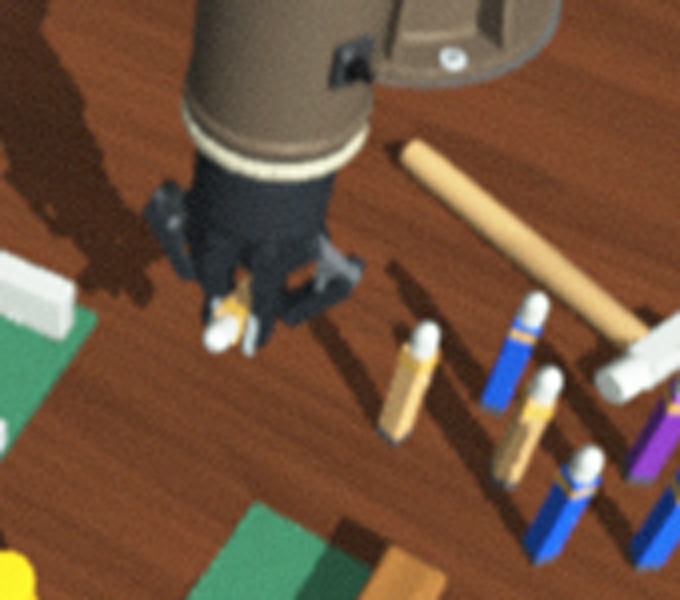

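Emit:
servo_tool(
  series=[0.1,-0.35,-0.73,0,0,0.1,-0.35,-0.74,0,0,0.1,-0.35,-0.74,0,0,0.1,-0.35,-0.74,0,0,0.1,-0.35,-0.74,0,0,0.1,-0.34,-0.72,0,0,0.1,0,0,0.6,0,0.1,0,0,0.3,0,0.1,0,0,0,0],
)

```text
time: 16.05
tcp_pos: [0.6796, -0.1394, 0.0696]
orientation: [3.14, -0.003, -3.07]
contact_force: [-0.1, -0.6, -0.0]
opening: 0.181
```

```bash
python3 need.py .6802 -.1402 .045 3.2138; python3 -c "
from h import *
S=cam('scene','s12')
cv2.imwrite('pics/x12.png',cv2.resize(S['image'][130:280,140:310],None,fx=4,fy=4,interpolation=2))"
```

```text
t 16.05 p [ 0.6796 -0.1394  0.0696] yaw -3.0703 op 0.181 F [-0.1 -0.6 -0. ] rp [ 3.14e+00 -3.00e-03]
shift [-0.01  -0.015  0.41 ] turn -0.001
```

View pics/x12.png

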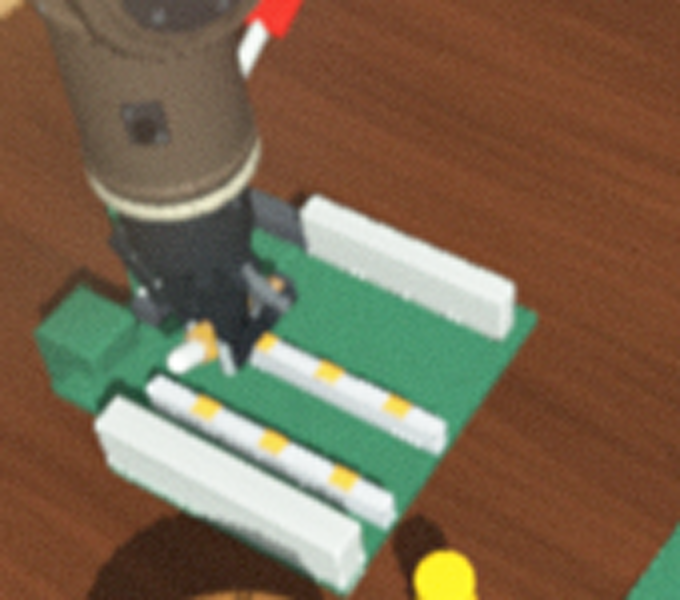

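Emit:
servo_tool(
  series=[0.1,0,0,0.25,0,0.1,0,0,0.15,0,0.1,0,0,0.08,0,0.1,0,0,0.06,0,0.1,0,0,0.05,0,0.1,0,0,0,0],
  grip_force=20,
)

```text
time: 16.85
tcp_pos: [0.6813, -0.1403, 0.036]
orientation: [-3.141, 0.0, -3.069]
contact_force: [-0.4, 0.6, 3.1]
opening: 0.183
```

```bash
python3 need.py .6802 -.1402 .028 3.2138; python3 -c "
from h import *
S=cam('scene','s13')
cv2.imwrite('pics/x13.png',cv2.resize(S['image'][170:270,150:270],None,fx=6,fy=6,interpolation=2))"
```

```text
t 16.85 p [ 0.6813 -0.1403  0.036 ] yaw -3.0695 op 0.183 F [-0.4  0.6  3.1] rp [-3.141  0.   ]
shift [0.017 0.003 0.133] turn -0.0
```

View pics/x13.png

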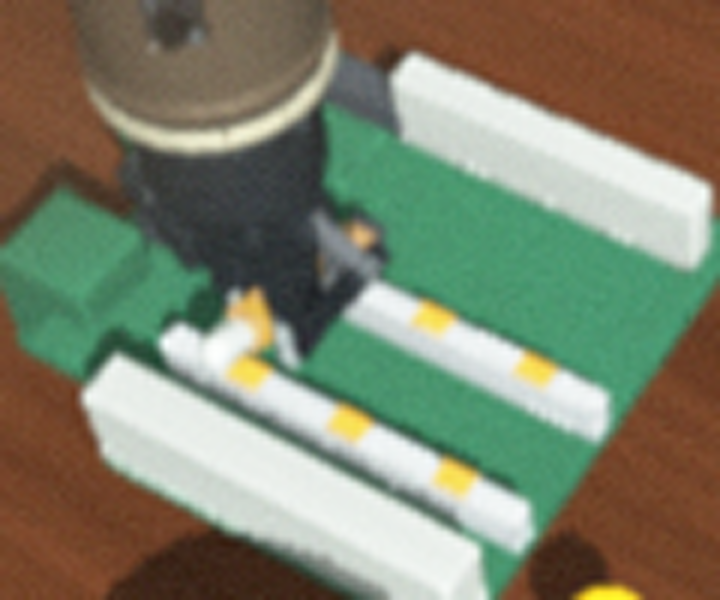

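Emit:
servo_tool(
  series=[0.1,0,0,0.04,0,0.1,0,0,0.04,0,0.1,0,0,0.04,0,0.1,0,0,0.03,0,0.1,0,0,0,0],
)

```text
time: 17.52
tcp_pos: [0.6824, -0.1405, 0.0276]
orientation: [-3.141, 0.003, -3.069]
contact_force: [2.8, -0.5, 7.8]
opening: 0.18
```

```bash
python3 need.py .6802 -.1402 .028 3.2138; python3 -c "
from h import *
S=cam('scene','s14')
cv2.imwrite('pics/x14.png',cv2.resize(S['image'][170:270,150:270],None,fx=6,fy=6,interpolation=2))"
```

```text
t 17.52 p [ 0.6824 -0.1405  0.0276] yaw -3.0694 op 0.18 F [ 2.8 -0.5  7.8] rp [-3.141e+00  3.000e-03]
shift [ 0.036  0.008 -0.006] turn 0.0
```

View pics/x14.png

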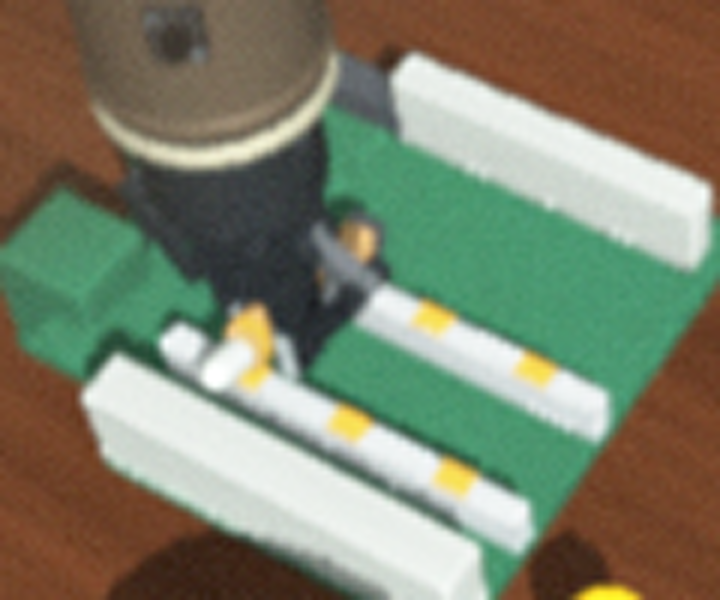

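Emit:
servo_tool(
  series=[0.1,0,0,0.02,0,0.25,0,0,0,0,0.4,0,0,0,0,0.4,0,0,0,0,0.4,0,0,-0.2,0,0.4,0,0,-0.5,0,0.5,0,0,-0.8,0,0.5,0,0,-0.8,0,0.5,0,0,0,0],
)

```text
time: 18.7
tcp_pos: [0.6835, -0.1408, 0.1688]
orientation: [-3.139, 0.007, -3.069]
contact_force: [0.8, 0.6, -1.3]
opening: 0.498
```

```bash
python3 need.py .457 .2095 .17 2.793; python3 -c "
from h import *
S=cam('scene','s15')
cv2.imwrite('pics/x15.png',cv2.resize(S['image'][170:270,150:270],None,fx=6,fy=6,interpolation=2))"
```

```text
t 18.7 p [ 0.6835 -0.1408  0.1688] yaw -3.0694 op 0.498 F [ 0.8  0.6 -1.3] rp [-3.139  0.007]
shift [ 3.344  6.096 -0.02 ] turn 0.421
```

View pics/x15.png

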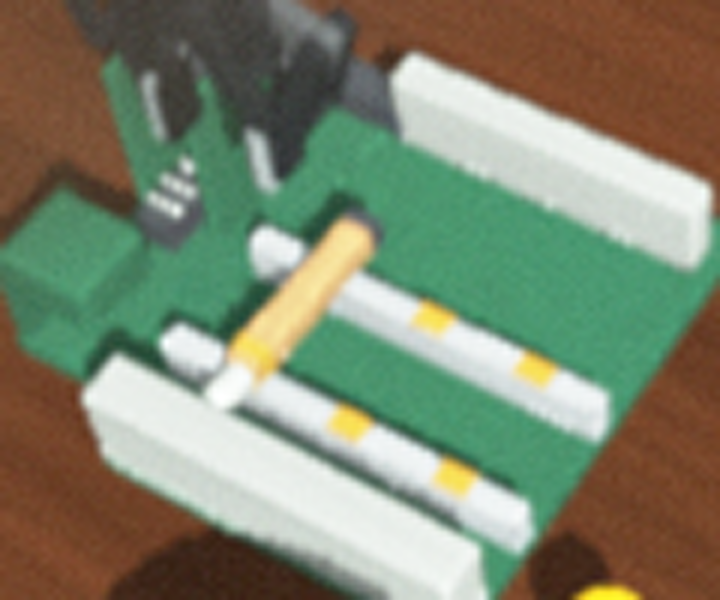

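Emit:
servo_tool(
  series=[0.5,0.42,0.76,0,0,0.5,0.42,0.76,0,0,0.5,0.42,0.76,0,0,0.5,0.42,0.76,0,0,0.5,0.42,0.76,0,0,0.5,0.42,0.76,0,0,0.5,0.41,0.76,0,0,0.5,0.41,0.77,0,0,0.5,0,0,0,0.14,0.5,0,0,0,0.14,0.5,0,0,0,0.14,0.5,0,0,0,0],
)

```text
time: 20.25
tcp_pos: [0.4542, 0.2096, 0.163]
orientation: [-3.141, -0.001, 2.795]
contact_force: [0.7, -0.3, 0.2]
opening: 0.501
```

```bash
python3 need.py .457 .2095 .056 2.793; python3 -c "
from h import *
S=cam('scene','s16')
cv2.imwrite('pics/x16.png',cv2.resize(S['image'][140:290,290:460],None,fx=4,fy=4,interpolation=2))"
```

```text
t 20.25 p [0.4542 0.2096 0.163 ] yaw 2.7946 op 0.501 F [ 0.7 -0.3  0.2] rp [-3.141e+00 -1.000e-03]
shift [-0.044  0.014  1.783] turn 0.002
```

View pics/x16.png

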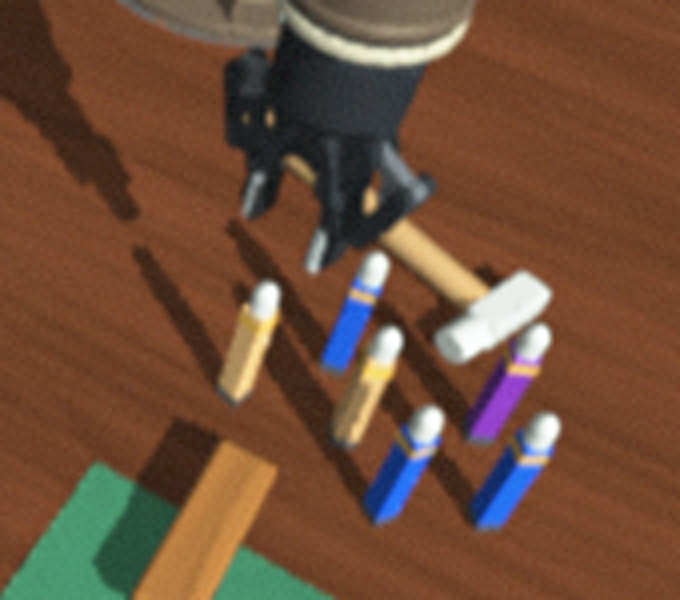

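Emit:
servo_tool(
  series=[0.5,-0.04,0.01,0.5,0,0.5,0,0,0.6,0,0.5,0,0,0.4,0,0.5,0,0,0.28,0,0.5,0,0,0,0],
)

```text
time: 20.92
tcp_pos: [0.4563, 0.2091, 0.0556]
orientation: [-3.14, -0.002, 2.796]
contact_force: [1.3, -0.6, -0.1]
opening: 0.505
```

```bash
python3 need.py .457 .2095 .056 2.793; python3 -c "
from h import *
S=cam('scene','s17')
cv2.imwrite('pics/x17.png',cv2.resize(S['image'][170:270,310:430],None,fx=5,fy=5,interpolation=2))"
```

```text
t 20.93 p [0.4563 0.2091 0.0556] yaw 2.7963 op 0.505 F [ 1.3 -0.6 -0.1] rp [-3.14e+00 -2.00e-03]
shift [-0.008  0.011 -0.007] turn 0.003
```

View pics/x17.png

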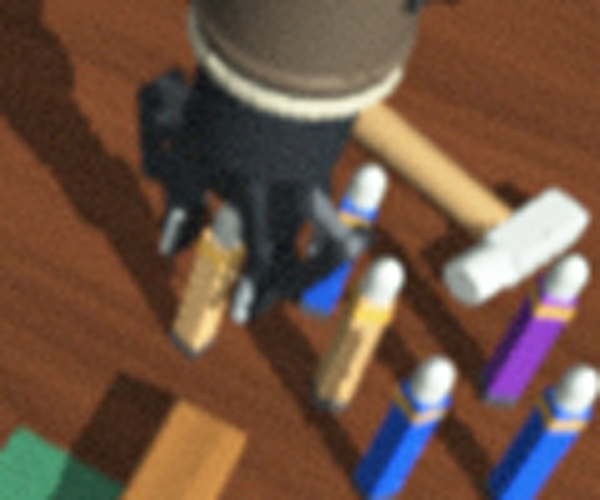

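Emit:
servo_tool(
  series=[0.3,0,0,0,0,0.1,0,0,0,0,0.1,0,0,0,0,0.1,0,0,0,0,0.1,-0.08,0,0,0,0.1,-0.08,0,0,0,0.1,-0.08,0,0.01,0,0.1,-0.08,0,0.02,0,0.1,0,0,0,0],
)

```text
time: 22.1
tcp_pos: [0.4761, 0.203, 0.0554]
orientation: [3.141, 0.001, 2.794]
contact_force: [0.5, -1.1, 8.5]
opening: 0.184
```

```bash
python3 need.py .457 .2095 .056 2.793; python3 -c "
from h import *
S=cam('scene','s18')
cv2.imwrite('pics/x18.png',cv2.resize(S['image'][170:270,310:430],None,fx=5,fy=5,interpolation=2))"
```

```text
t 22.1 p [0.4761 0.203  0.0554] yaw 2.7939 op 0.184 F [ 0.5 -1.1  8.5] rp [3.141e+00 1.000e-03]
shift [ 0.337 -0.006 -0.009] turn 0.001
```

View pics/x18.png

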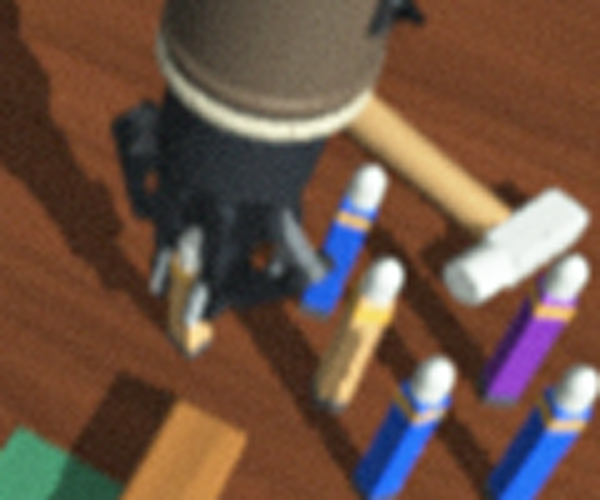

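Punch B is tilting as A did, with its foot still at about (193,345). I'll continue the same arc.

Emit:
servo_tool(
  series=[0.1,-0.08,0,0.01,0,0.1,-0.08,0,0.02,0,0.1,-0.08,0,0.03,0,0.1,-0.08,0,0.04,0,0.1,-0.08,0,0.05,0,0.1,-0.08,0,0.06,0,0.1,-0.07,0,0.06,0,0.1,0,0,0,0],
)

```text
time: 23.15
tcp_pos: [0.5079, 0.1915, 0.0389]
orientation: [3.141, 0.002, 2.794]
contact_force: [2.9, -3.3, 7.4]
opening: 0.184
```

Emit:
servo_tool(
  series=[0.1,-0.08,0,0.07,0,0.1,-0.08,0,0.08,0,0.1,-0.07,0,0.08,0,0.1,-0.06,0,0.09,0,0.1,-0.05,0,0.09,0,0.1,-0.04,0,0.08,0,0.1,-0.03,0,0.07,0,0.1,0,0,0,0],
)

```text
time: 24.15
tcp_pos: [0.5293, 0.1833, 0.0047]
orientation: [-3.141, -0.0, 2.794]
contact_force: [1.0, 0.6, 1.0]
opening: 0.181
```

```bash
python3 need.py .457 .2095 .056 2.793; python3 -c "
from h import *
S=cam('scene','s19')
cv2.imwrite('pics/x19.png',cv2.resize(S['image'][170:300,290:430],None,fx=4,fy=4,interpolation=2))"
```

```text
t 24.15 p [0.5293 0.1833 0.0047] yaw 2.7936 op 0.181 F [1.  0.6 1. ] rp [-3.141 -0.   ]
shift [ 1.282 -0.    -0.854] turn 0.001
```

View pics/x19.png

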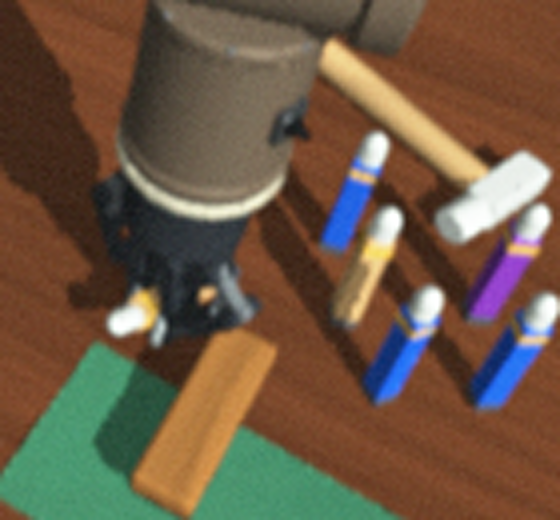

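Emit:
servo_tool(
  series=[0.1,0,0,0,0,0.1,0,0,-0.3,0,0.1,0,0,-0.8,0,0.1,0,0,-0.9,0,0.1,0,0,0,-0.14,0.1,0,0,0,-0.14,0.1,0,0,0,-0.14,0.1,0,0,0,0],
  grip_force=40,
)

```text
time: 25.2
tcp_pos: [0.5293, 0.1834, 0.1261]
orientation: [3.141, 0.001, -3.07]
contact_force: [0.2, 0.3, -0.8]
opening: 0.181
```

```bash
python3 need.py .6762 -.0853 .068 3.2138; python3 -c "
from h import *
S=cam('scene','s20')
cv2.imwrite('pics/x20.png',cv2.resize(S['image'][130:300,270:430],None,fx=3.5,fy=3.5,interpolation=2))"
```

```text
t 25.2 p [0.5293 0.1834 0.1261] yaw -3.0699 op 0.181 F [ 0.2  0.3 -0.8] rp [3.141e+00 1.000e-03]
shift [-2.122 -4.642  0.969] turn -0.001
```

View pics/x20.png

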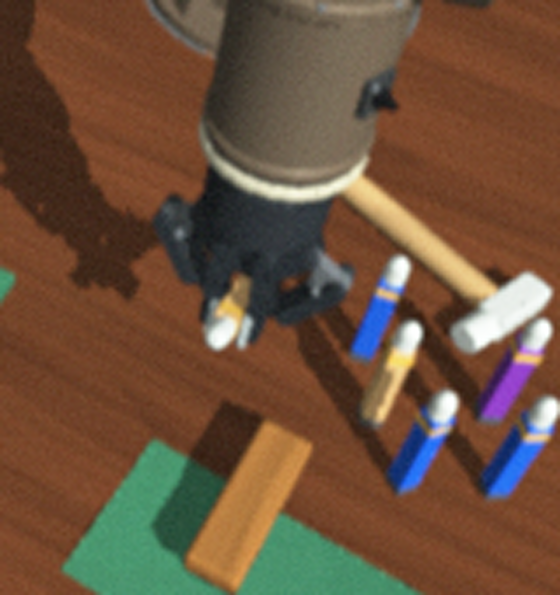

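Emit:
servo_tool(
  series=[0.1,-0.35,-0.77,0,0,0.1,-0.35,-0.78,0,0,0.1,-0.35,-0.77,0,0,0.1,-0.35,-0.78,0,0,0.1,-0.35,-0.77,0,0,0.1,-0.35,-0.77,0,0,0.1,0,0,0.6,0,0.1,0,0,0.3,0,0.1,0,0,0,0],
)

```text
time: 26.38
tcp_pos: [0.6738, -0.0845, 0.0698]
orientation: [3.141, -0.003, -3.07]
contact_force: [-0.4, 0.1, -1.0]
opening: 0.18
```

```bash
python3 need.py .6762 -.0853 .036 3.2138; python3 -c "
from h import *
S=cam('scene','s21')
cv2.imwrite('pics/x21.png',cv2.resize(S['image'][170:270,150:270],None,fx=6,fy=6,interpolation=2))"
```

```text
t 26.38 p [ 0.6738 -0.0845  0.0698] yaw -3.0702 op 0.18 F [-0.4  0.1 -1. ] rp [ 3.141e+00 -3.000e-03]
shift [-0.039 -0.016  0.564] turn -0.001
```

View pics/x21.png

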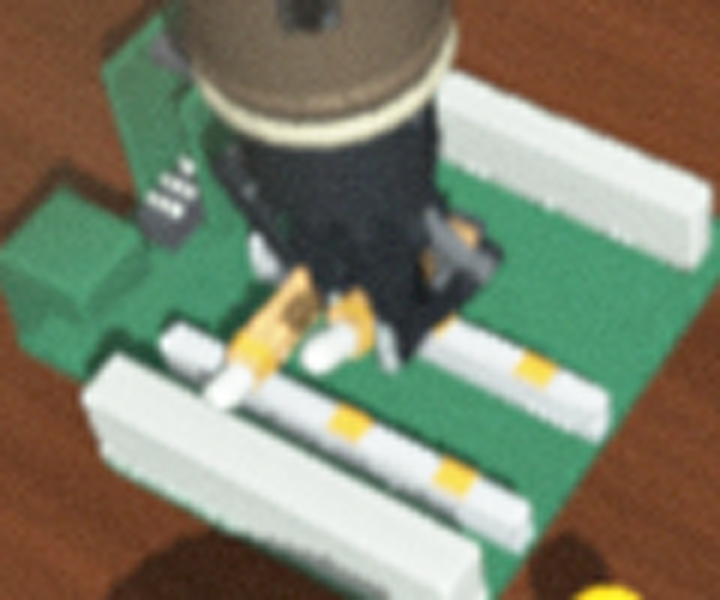

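Emit:
servo_tool(
  series=[0.1,-0.02,0,0.25,0,0.1,0,0,0.15,0,0.1,0,0,0.08,0,0.1,0,0,0.06,0,0.1,0,0,0.04,0,0.1,0,0,0.04,0,0.1,0,0,0.04,0,0.1,0,0,0.04,0,0.1,0,0,0.03,0,0.1,0,0,0,0],
  grip_force=20,
)

```text
time: 27.68
tcp_pos: [0.6779, -0.0854, 0.0285]
orientation: [-3.141, 0.003, -3.069]
contact_force: [2.5, -0.4, 8.6]
opening: 0.179
```

```bash
python3 need.py .6762 -.0853 .028 3.2138; python3 -c "
from h import *
S=cam('scene','s22')
cv2.imwrite('pics/x22.png',cv2.resize(S['image'][170:270,150:270],None,fx=6,fy=6,interpolation=2))"
```

```text
t 27.68 p [ 0.6779 -0.0854  0.0285] yaw -3.0695 op 0.179 F [ 2.5 -0.4  8.6] rp [-3.141e+00  3.000e-03]
shift [0.029 0.003 0.008] turn -0.0
```

View pics/x22.png

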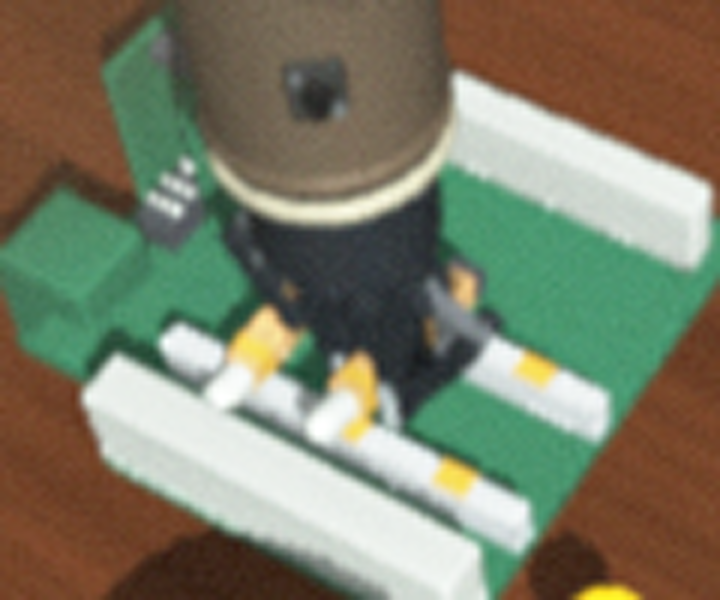

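Emit:
servo_tool(
  series=[0.1,0,0,0.02,0,0.25,0,0,0,0,0.38,0,0,0,0,0.38,0,0,0,0,0.38,0,0,-0.2,0,0.38,0,0,-0.5,0,0.5,0,0,-0.8,0,0.5,0,0,-0.9,0,0.5,0,0,0,0],
)

```text
time: 28.85
tcp_pos: [0.6791, -0.0856, 0.1757]
orientation: [-3.14, 0.008, -3.069]
contact_force: [1.2, 0.1, -0.1]
opening: 0.499
```

```bash
python3 need.py .4465 .2885 .17 3.578; python3 -c "
from h import *
S=cam('scene','s23')
cv2.imwrite('pics/x23.png',cv2.resize(S['image'][170:270,150:270],None,fx=5,fy=5,interpolation=2))"
```

```text
t 28.85 p [ 0.6791 -0.0856  0.1757] yaw -3.0694 op 0.499 F [ 1.2  0.1 -0.1] rp [-3.14   0.008]
shift [3.417 6.499 0.096] turn -0.364
```

View pics/x23.png

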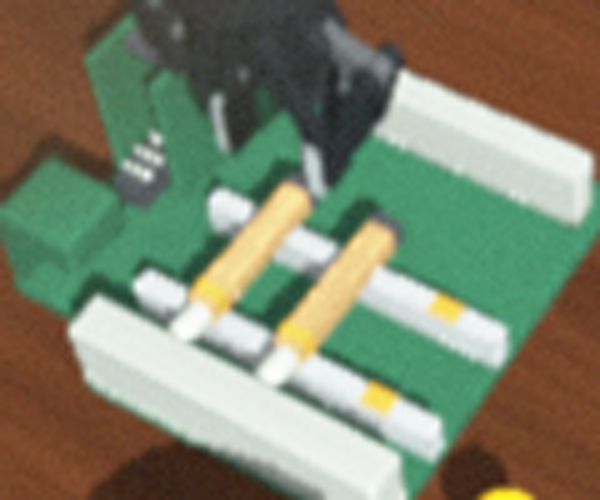

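```bash
python3 - <<'E'
from pf2 import *
from ov import overlay
S=cam("scene");T=cam("top")
for n in ("scene","top"): print(n,[(np.round(r["pixel"],1).tolist(),round(r["p"],2)) for r in place_of(n,"punch1")][:8])
for r in fit((.447,.287),[T])[:3]: print("   ",np.round(r,4))
for r in fit((.447,.287),[S])[:3]: print("   ",np.round(r,4))
ps=[(.4465,.2885,25)]
a=overlay(S,ps,"",(360,205,45,55),9);b=overlay(T,ps,"",(145,205,40,55),9)
a0=overlay(S,[],"",(360,205,45,55),9);b0=overlay(T,[],"",(145,205,40,55),9)
cv2.imwrite("pics/x24.png",cv2.resize(np.hstack([a0,a,b0,b]),None,fx=.52,fy=.52) if 0 else np.hstack([a,b]))
E
```

```text
scene [([198.8, 221.4], 0.78), ([393.1, 258.5], 0.76), ([417.8, 258.7], 0.76), ([416.5, 235.4], 0.74), ([215.9, 233.1], 0.66), ([378.4, 215.3], 0.66), ([381.9, 238.6], 0.52)]
top []
    [19.8704  0.4303  0.2633 60.0775]
    [22.603   0.4426  0.2834 60.0429]
    [23.6987  0.447   0.2898 59.9901]
    [4.18766e+02 4.50500e-01 2.85600e-01 6.48763e+01]
    [4.201286e+02 4.506000e-01 2.854000e-01 6.594030e+01]
    [4.245903e+02 4.525000e-01 2.856000e-01 6.372830e+01]
```

View pics/x24.png

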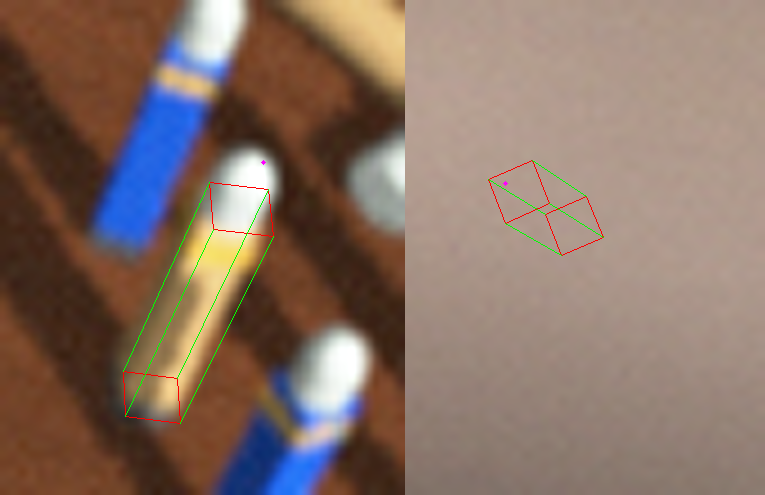

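Emit:
servo_tool(
  series=[0.45,0.43,0.81,0,0,0.45,0.43,0.81,0,0,0.45,0.42,0.81,0,0,0.45,0.42,0.81,0,0,0.45,0.42,0.81,0,0,0.45,0.42,0.81,0,0,0.45,0.42,0.81,0,0,0.45,0.42,0.8,0,0,0.45,0,0,0,-0.133,0.45,0,0,0,-0.133,0.45,0,0,0,-0.133,0.45,0,0,0,0],
)

```text
time: 30.6
tcp_pos: [0.4456, 0.2872, 0.1693]
orientation: [-3.142, -0.002, -2.671]
contact_force: [0.5, -0.1, 0.8]
opening: 0.449
```

```bash
python3 need.py .4477 .2868 .056 3.613; python3 -c "
from h import *
S=cam('scene','s25')
cv2.imwrite('pics/x25.png',cv2.resize(S['image'][170:290,320:450],None,fx=5,fy=5,interpolation=2))"
```

```text
t 30.6 p [0.4456 0.2872 0.1693] yaw -2.6709 op 0.449 F [ 0.5 -0.1  0.8] rp [-3.142e+00 -2.000e-03]
shift [-0.028 -0.022  1.888] turn -0.001
```

View pics/x25.png

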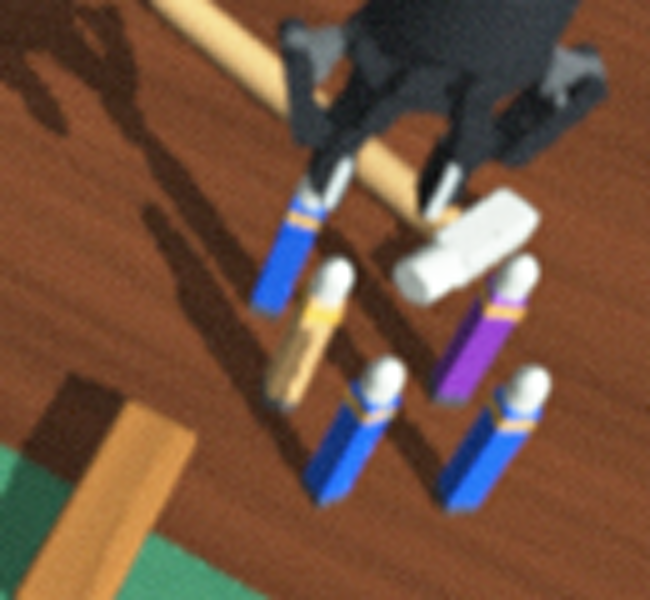

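Emit:
servo_tool(
  series=[0.45,-0.03,-0.02,0.5,0,0.45,0,0,0.4,0,0.45,0,0,0,0],
)

```text
time: 31.02
tcp_pos: [0.4471, 0.2864, 0.1145]
orientation: [-3.141, -0.004, -2.673]
contact_force: [-0.4, -0.5, 0.9]
opening: 0.45
```

```bash
python3 need.py .4477 .2868 .056 3.613; python3 -c "
from h import *
S=cam('scene','s26')
cv2.imwrite('pics/x26.png',cv2.resize(S['image'][170:290,320:450],None,fx=5,fy=5,interpolation=2))"
```

```text
t 31.02 p [0.4471 0.2864 0.1145] yaw -2.6731 op 0.45 F [-0.4 -0.5  0.9] rp [-3.141 -0.004]
shift [-0.012  0.002  0.976] turn -0.003
```

View pics/x26.png

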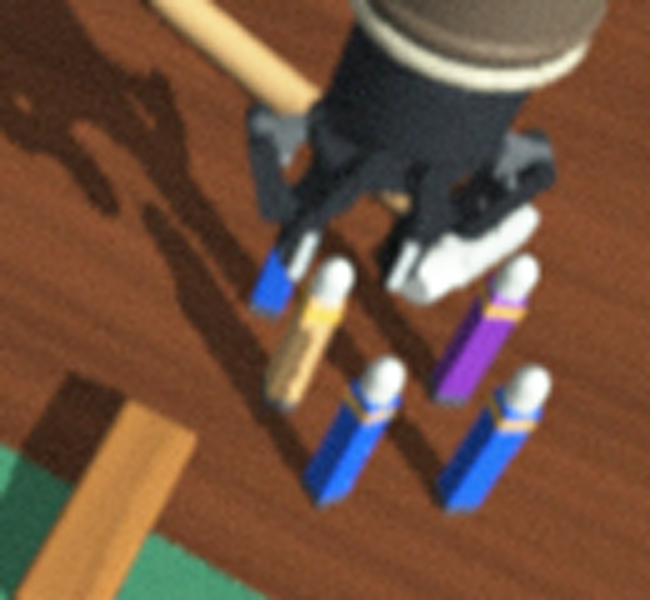

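```bash
python3 -c "
from h import *
S=cam('scene')
for q in ((.4471,.2864,.12),(.4471,.2864,.118),(.4477,.2868,0),(.4467,.2880,.12)): print((proj(S,q)-[320,170]+.5)*5-.5)"
```

```text
[341.58292143 264.02326684]
[340.45009873 266.42419407]
[280.34035868 395.54329901]
[345.03098171 264.97426555]
```

Emit:
servo_tool(
  series=[0.45,0,0,0.4,0,0.45,0,0,0.35,0,0.45,0,0,0.23,0,0.45,0,0,0,0],
)

```text
time: 31.62
tcp_pos: [0.4482, 0.2871, 0.0572]
orientation: [-3.142, -0.001, -2.671]
contact_force: [0.3, 0.2, 0.4]
opening: 0.448
```

```bash
python3 need.py .4477 .2868 .056 3.613; python3 -c "
from h import *
S=cam('scene','s27')
cv2.imwrite('pics/x27.png',cv2.resize(S['image'][170:290,320:450],None,fx=5,fy=5,interpolation=2))"
```

```text
t 31.62 p [0.4482 0.2871 0.0572] yaw -2.6709 op 0.448 F [0.3 0.2 0.4] rp [-3.142e+00 -1.000e-03]
shift [ 0.009 -0.001  0.02 ] turn -0.001
```

View pics/x27.png

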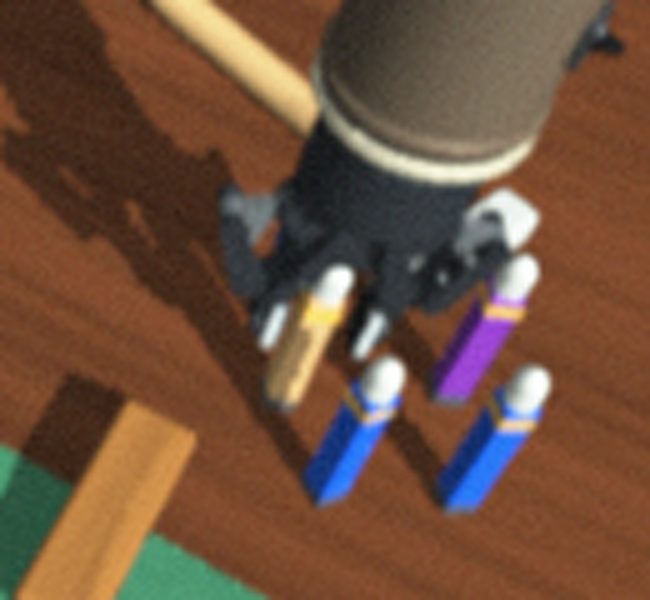

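Emit:
servo_tool(
  series=[0.3,0,0,0.02,0,0.1,0,0,0,0,0.1,0,0,0,0,0.1,0,0,0,0,0.1,0,0,0,0],
  grip_force=40,
)

```text
time: 32.3
tcp_pos: [0.4487, 0.2874, 0.0567]
orientation: [3.142, 0.001, -2.67]
contact_force: [-0.2, 0.5, 7.2]
opening: 0.184
```

```bash
python3 need.py .4477 .2868 .056 3.613; python3 -c "
from h import *
S=cam('scene','s28')
cv2.imwrite('pics/x28.png',cv2.resize(S['image'][170:290,320:450],None,fx=5,fy=5,interpolation=2))"
```

```text
t 32.3 p [0.4487 0.2874 0.0567] yaw -2.6704 op 0.184 F [-0.2  0.5  7.2] rp [3.142e+00 1.000e-03]
shift [ 0.019 -0.002  0.011] turn -0.0
```

View pics/x28.png

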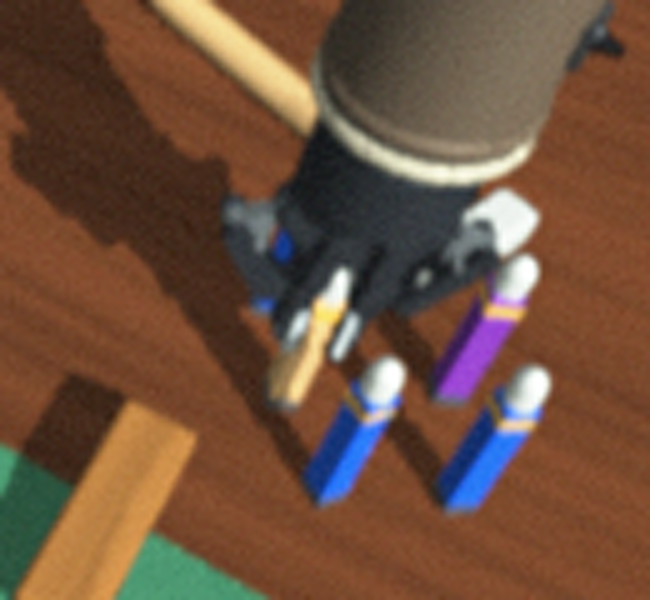

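Emit:
servo_tool(
  series=[0.1,0,0,-0.3,0,0.1,0,0,-0.7,0,0.1,0,0,-0.8,0,0.1,0,0,-0.5,0,0.1,0,0,0,0.133,0.1,0,0,0,0.133,0.1,0,0,0,0.134,0.1,0,0,0,0],
)

```text
time: 33.35
tcp_pos: [0.4481, 0.2871, 0.1942]
orientation: [-3.142, -0.0, -3.07]
contact_force: [1.2, 0.6, -1.2]
opening: 0.183
```

```bash
python3 need.py .462 .115 .063 3.2138; python3 -c "
from h import *
S=cam('scene','s29')
cv2.imwrite('pics/x29.png',cv2.resize(S['image'][150:290,300:450],None,fx=4,fy=4,interpolation=2))"
```

```text
t 33.35 p [0.4481 0.2871 0.1942] yaw -3.0698 op 0.183 F [ 1.2  0.6 -1.2] rp [-3.142 -0.   ]
shift [-0.025 -2.877  2.186] turn -0.0
```

View pics/x29.png

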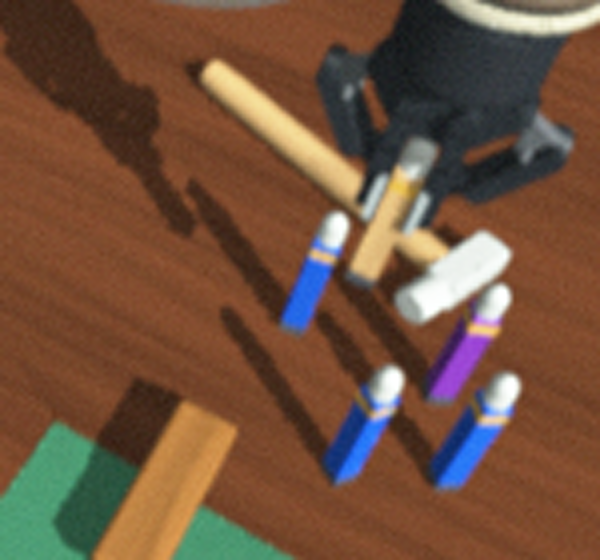

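Emit:
servo_tool(
  series=[0.1,-0.01,-0.72,0,0,0.1,-0.01,-0.72,0,0,0.1,-0.01,-0.72,0,0,0.1,0,-0.72,0,0,0.1,0,0,0.7,0,0.1,0,0,0.7,0,0.1,0,0,0.5,0,0.1,0,0,0.28,0,0.1,0,0,0,0],
)

```text
time: 34.52
tcp_pos: [0.4616, 0.1147, 0.0624]
orientation: [-3.141, -0.002, -3.068]
contact_force: [-0.7, 0.2, -0.3]
opening: 0.184
```

Emit:
servo_tool(
  series=[0.1,0,0,0.03,0,0.1,0,0,0.03,0,0.1,0,0,0.03,0,0.1,0,0,0.02,0,0.1,0,0,0,0],
  grip_force=25,
)

```text
time: 35.15
tcp_pos: [0.4624, 0.1149, 0.0567]
orientation: [3.142, 0.0, -3.07]
contact_force: [0.2, 0.3, -1.3]
opening: 0.184
```

```bash
python3 need.py .462 .115 .056 3.2138; python3 -c "
from h import *
S=cam('scene','s30')
cv2.imwrite('pics/x30.png',cv2.resize(S['image'][150:290,270:420],None,fx=4,fy=4,interpolation=2))"
```

```text
t 35.15 p [0.4624 0.1149 0.0567] yaw -3.0704 op 0.184 F [ 0.2  0.3 -1.3] rp [3.142 0.   ]
shift [0.006 0.002 0.012] turn -0.001
```

View pics/x30.png

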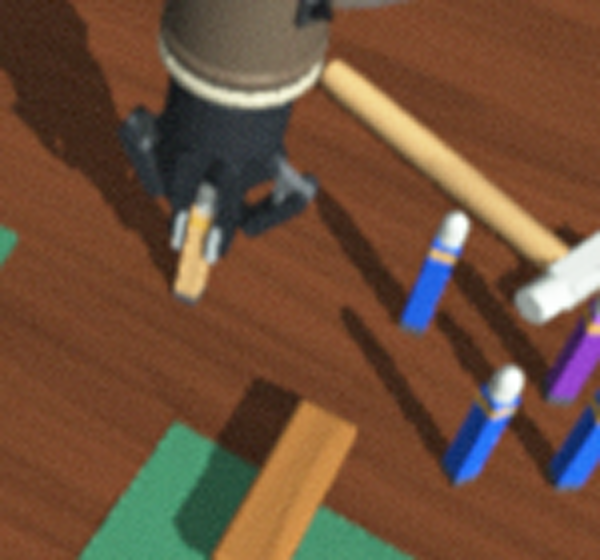

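Emit:
servo_tool(
  series=[0.1,0,0,0.02,0,0.1,0,0,0.02,0,0.1,0,0,0,0],
)

```text
time: 35.58
tcp_pos: [0.4638, 0.115, 0.056]
orientation: [3.141, 0.003, -3.07]
contact_force: [-4.2, -3.7, 41.6]
opening: 0.182
```

Emit:
servo_tool(
  series=[0.1,0,0,-0.02,0,0.1,0,0,0,0],
)

```text
time: 35.83
tcp_pos: [0.4631, 0.115, 0.0561]
orientation: [3.141, 0.002, -3.07]
contact_force: [0.0, -1.3, 18.3]
opening: 0.179
```

Emit:
servo_tool(
  series=[0.1,-0.08,0,-0.01,0,0.1,-0.08,0,0,0,0.1,-0.08,0,0.01,0,0.1,-0.08,0,0.02,0,0.1,0,0,0,0],
  grip_force=20,
)

```text
time: 36.45
tcp_pos: [0.4818, 0.1163, 0.0545]
orientation: [-3.142, 0.0, -3.07]
contact_force: [-2.1, 0.3, 11.2]
opening: 0.186
```

```bash
python3 need.py .462 .115 .056 3.2138; python3 -c "
from h import *
S=cam('scene','s31')
cv2.imwrite('pics/x31.png',cv2.resize(S['image'][150:290,270:420],None,fx=4,fy=4,interpolation=2))"
```

```text
t 36.45 p [0.4818 0.1163 0.0545] yaw -3.0704 op 0.186 F [-2.1  0.3 11.2] rp [-3.142  0.   ]
shift [ 0.331  0.002 -0.025] turn -0.001
```

View pics/x31.png

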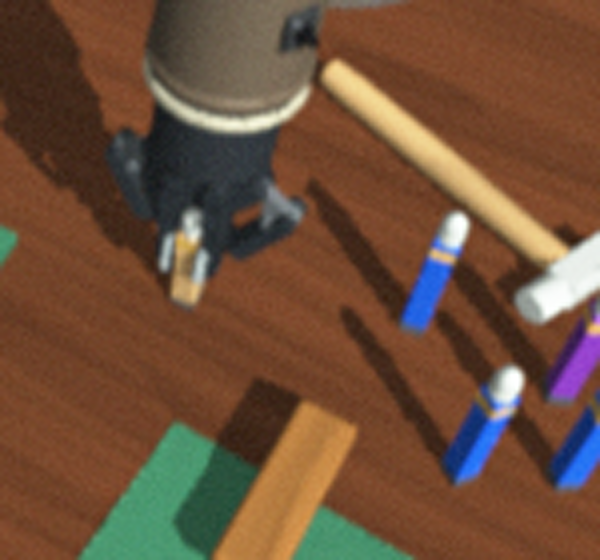

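Emit:
servo_tool(
  series=[0.1,-0.08,0,0.01,0,0.1,-0.08,0,0.02,0,0.1,-0.08,0,0.03,0,0.1,-0.08,0,0.04,0,0.1,-0.08,0,0.05,0,0.1,-0.08,0,0.06,0,0.1,-0.07,0,0.06,0,0.1,0,0,0,0],
)

```text
time: 37.5
tcp_pos: [0.5161, 0.1188, 0.0385]
orientation: [3.141, 0.002, -3.07]
contact_force: [2.6, -0.8, 9.4]
opening: 0.183
```

Emit:
servo_tool(
  series=[0.1,-0.08,0,0.07,0,0.1,-0.08,0,0.08,0,0.1,-0.07,0,0.08,0,0.1,-0.06,0,0.09,0,0.1,-0.05,0,0.09,0,0.1,-0.04,0,0.08,0,0.1,-0.03,0,0.06,0,0.1,0,0,0,0],
)

```text
time: 38.5
tcp_pos: [0.5401, 0.1205, 0.0051]
orientation: [3.141, 0.002, -3.07]
contact_force: [2.9, 0.1, 5.5]
opening: 0.185
```

```bash
python3 need.py .457 .2095 .056 2.793; python3 -c "
from h import *
S=cam('scene','s32')
cv2.imwrite('pics/x32.png',cv2.resize(S['image'][170:300,250:390],None,fx=4,fy=4,interpolation=2))"
```

```text
t 38.5 p [0.5401 0.1205 0.0051] yaw -3.0704 op 0.185 F [2.9 0.1 5.5] rp [3.141e+00 2.000e-03]
shift [ 1.276  1.578 -0.848] turn 0.42
```

View pics/x32.png

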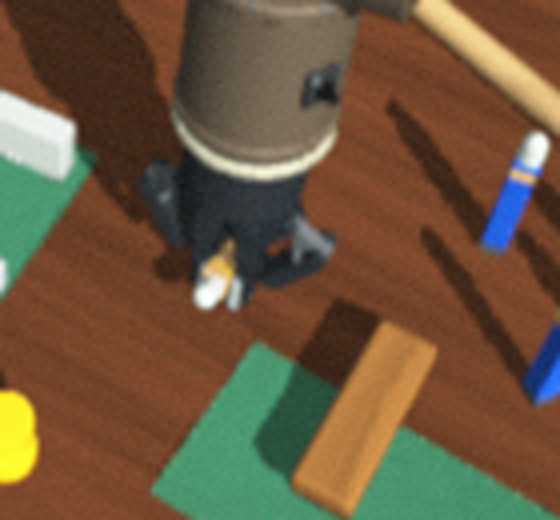

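Emit:
servo_tool(
  series=[0.1,0,0,0,0,0.1,0,0,-0.3,0,0.1,0,0,-0.8,0,0.1,0,0,-0.9,0,0.1,-0.5,-0.67,0,0,0.1,-0.5,-0.67,0,0,0.1,-0.5,-0.67,0,0,0.1,-0.5,-0.66,0,0,0.1,0,0,0,0],
  grip_force=40,
)

```text
time: 39.67
tcp_pos: [0.6717, -0.0337, 0.1259]
orientation: [-3.141, 0.001, -3.073]
contact_force: [0.6, -0.0, -1.3]
opening: 0.182
```

```bash
python3 need.py .6723 -.0305 .068 3.2138; python3 -c "
from h import *
S=cam('scene','s33');T=cam('top')
print(atz(S,(250.6,281.4),0),atz(T,(237.9,150),0))
cv2.imwrite('pics/x33.png',cv2.resize(S['image'][160:300,150:290],None,fx=4,fy=4,interpolation=2))"
```

```text
t 39.67 p [ 0.6717 -0.0337  0.1259] yaw -3.0731 op 0.182 F [ 0.6 -0.  -1.3] rp [-3.141e+00  1.000e-03]
shift [-0.013  0.053  0.965] turn -0.004
[0.71637061 0.06310962 0.        ] [0.71634219 0.05672568 0.        ]
```

View pics/x33.png

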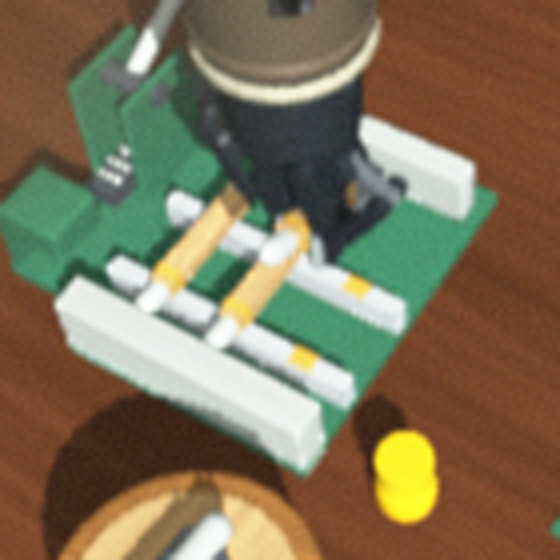

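Emit:
servo_tool(
  series=[0.1,0,0.04,0.6,0,0.1,0,0,0.55,0,0.1,0,0,0.2,0,0.1,0,0,0.1,0,0.1,0,0,0.06,0,0.1,0,0,0.04,0,0.1,0,0,0.03,0,0.1,0,0,0.03,0,0.1,0,0,0.02,0,0.1,0,0,0,0],
  grip_force=20,
)

```text
time: 41.02
tcp_pos: [0.6716, -0.0286, 0.0291]
orientation: [-3.141, 0.003, -3.07]
contact_force: [1.8, 1.5, 9.2]
opening: 0.179
```

```bash
python3 need.py .6723 -.0305 .028 3.2138; python3 -c "
from h import *
S=cam('scene','s34')
cv2.imwrite('pics/x34.png',cv2.resize(S['image'][160:300,150:290],None,fx=4,fy=4,interpolation=2))"
```

```text
t 41.02 p [ 0.6716 -0.0286  0.0291] yaw -3.0705 op 0.179 F [1.8 1.5 9.2] rp [-3.141e+00  3.000e-03]
shift [-0.01  -0.033  0.019] turn -0.001
```

View pics/x34.png

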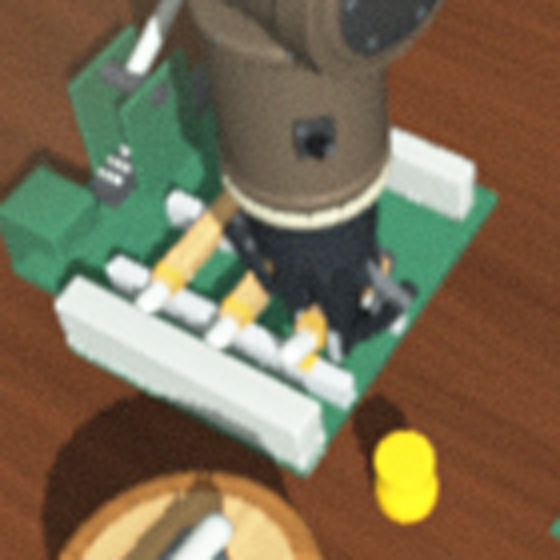

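Emit:
servo_tool(
  series=[0.1,0,0,0.03,0,0.1,0,0,0.01,0,0.25,0,0,0,0,0.38,0,0,0,0,0.38,0,0,0,0,0.38,0,0,-0.2,0,0.38,0,0,-0.5,0,0.3,0,0,-0.9,0,0.2,0,0,-0.9,0,0,0,0,-0.6,0,0,0,0,0,0],
)

```text
time: 42.45
tcp_pos: [0.6716, -0.0286, 0.2152]
orientation: [-3.141, 0.006, -3.07]
contact_force: [0.1, -0.6, -1.0]
opening: 0.001
```

```bash
python3 need.py .4722 -.2504 .21 3.2138; python3 -c "
from h import *
S=cam('scene','s35')
cv2.imwrite('pics/x35.png',cv2.resize(S['image'][100:300,140:290],None,fx=3,fy=3,interpolation=2))"
```

```text
t 42.45 p [ 0.6716 -0.0286  0.2152] yaw -3.0703 op 0.001 F [ 0.1 -0.6 -1. ] rp [-3.141  0.006]
shift [ 3.579 -3.45   0.086] turn -0.001
```

View pics/x35.png

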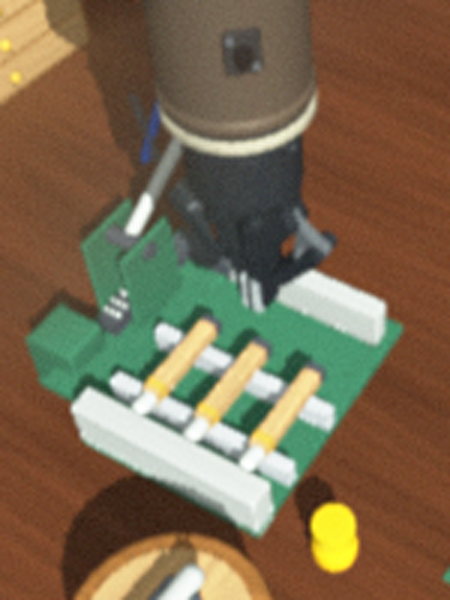

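```bash
python3 - <<'E'
from h import *
S=cam("scene");T=cam("top")
def red(c,im,u,v):
    hsv=cv2.cvtColor(im,cv2.COLOR_BGR2HSV); m=(((hsv[...,0]<6)|(hsv[...,0]>174))&(hsv[...,1]>170)&(hsv[...,2]>120)).astype(np.uint8)
    n,l,st,ce=cv2.connectedComponentsWithStats(m); 
    for i in range(1,n):
        if st[i,4]>60 and abs(ce[i][0]-u)<25 and abs(ce[i][1]-v)<25: print(st[i],ce[i]); return ce[i]
a=red(T,cv2.imread("pics/top0.png"),341,219);b=red(S,cv2.imread("pics/scene0.png"),209,130)
print(tri(T,a,S,b), tri(T,(343,218.4),S,(208.5,124.1)))
print(proj(T,(.4722,-.2504,.183)),proj(S,(.4722,-.2504,.183)))
E
```

```text
[334 211  15  18 218] [341.04587156 219.87155963]
[200 118  19  22 242] [209.26859504 127.84710744]
(array([ 0.46574841, -0.2529518 ,  0.17912665]), np.float64(0.0018750868239516944)) (array([ 0.46713051, -0.25481564,  0.19287062]), np.float64(0.0015076248865945044))
[340.62154339 217.23288609] [208.68222145 128.34257214]
```

Emit:
servo_tool(
  series=[0,0.6,-0.58,0,0,0,0.6,-0.58,0,0,0,0.6,-0.58,0,0,0,0.61,-0.58,0,0,0,0.61,-0.58,0,0,0,0.61,-0.57,0,0,0,0,0,0,0],
)

```text
time: 43.48
tcp_pos: [0.4647, -0.2532, 0.2098]
orientation: [3.14, -0.002, -3.074]
contact_force: [0.3, -0.2, 0.1]
opening: -0.003
```

```bash
python3 need.py .469 -.2515 .183 3.2138; python3 -c "
from h import *
S=cam('scene','s36')
cv2.imwrite('pics/x36.png',cv2.resize(S['image'][80:280,140:290],None,fx=3,fy=3,interpolation=2))"
```

```text
t 43.48 p [ 0.4647 -0.2532  0.2098] yaw -3.0737 op -0.003 F [ 0.3 -0.2  0.1] rp [ 3.14e+00 -2.00e-03]
shift [-0.073  0.023  0.447] turn -0.004
```

View pics/x36.png

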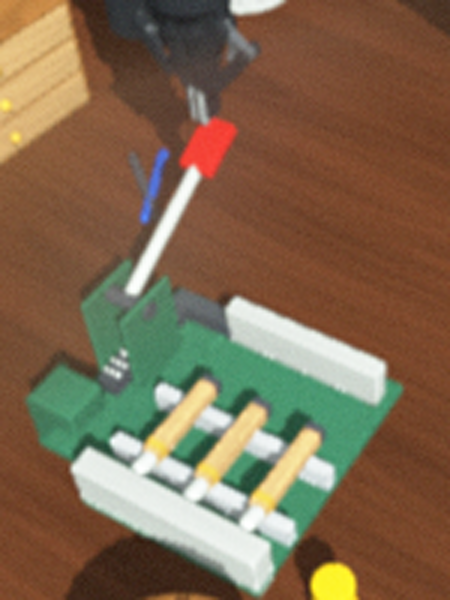

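Emit:
servo_tool(
  series=[0,-0.05,0.02,0.35,0,0,0,0,0.15,0,0,0,0,0.15,0,0,0,0,0.15,0,0,0,0,0,0],
)

```text
time: 44.15
tcp_pos: [0.4705, -0.2501, 0.1624]
orientation: [3.141, -0.0, -3.07]
contact_force: [1.7, 1.3, 3.7]
opening: 0.003
```

```bash
python3 need.py .451 -.252 .072 3.2138; python3 -c "
from h import *
S=cam('scene','s37')
cv2.imwrite('pics/x37.png',cv2.resize(S['image'][80:280,140:290],None,fx=3,fy=3,interpolation=2))"
```

```text
t 44.15 p [ 0.4705 -0.2501  0.1624] yaw -3.0701 op 0.003 F [1.7 1.3 3.7] rp [ 3.141 -0.   ]
shift [ 0.327 -0.009  1.507] turn -0.001
```

View pics/x37.png

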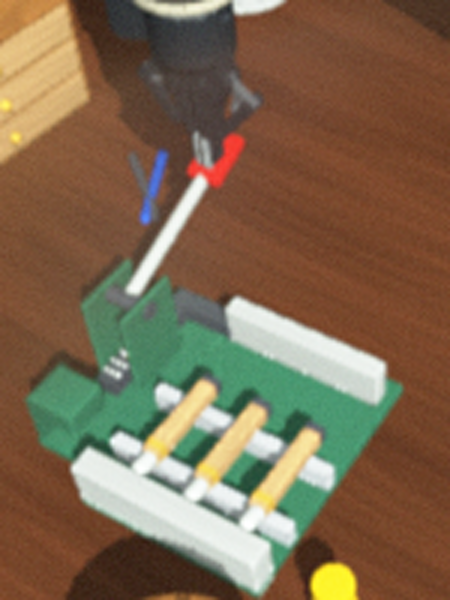

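Emit:
servo_tool(
  series=[0,0.1,0.03,0.2,0,0,0.09,0.02,0.2,0,0,0.08,0,0.2,0,0,0.06,0,0.2,0,0,0.05,0,0.2,0,0,0.03,0,0.2,0,0,0.02,0,0.2,0,0,0,0,0.08,0,0,0,0,0,0],
)

```text
time: 45.32
tcp_pos: [0.4456, -0.2497, 0.0745]
orientation: [-3.14, 0.002, -3.07]
contact_force: [2.2, -0.3, 8.2]
opening: -0.001
```

```bash
python3 need.py .451 -.252 .072 3.2138; python3 -c "
from h import *
S=cam('scene','s38')
cv2.imwrite('pics/x38.png',cv2.resize(S['image'][80:280,140:290],None,fx=3,fy=3,interpolation=2))"
```

```text
t 45.33 p [ 0.4456 -0.2497  0.0745] yaw -3.0704 op -0.001 F [ 2.2 -0.3  8.2] rp [-3.14e+00  2.00e-03]
shift [-0.086 -0.044  0.042] turn -0.001
```

View pics/x38.png

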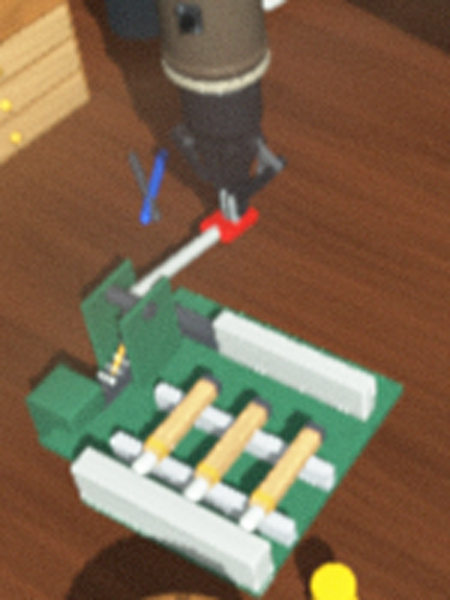

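Emit:
servo_tool(
  series=[0,0,0,0.04,0,0,0,0,0.02,0,0,0,0,0,0],
)

```text
time: 45.75
tcp_pos: [0.446, -0.2499, 0.0724]
orientation: [-3.139, 0.003, -3.07]
contact_force: [-1.1, 4.2, 35.9]
opening: -0.004
```

Emit:
servo_tool(
  series=[0,0,0,-0.1,0,0,-0.03,0,-0.35,0,0,-0.06,0,-0.35,0,0,-0.07,0,-0.35,0,0,-0.08,0,-0.35,0,0,-0.08,0,-0.35,0,0,0,0,-0.3,0,0,0,0,0,0,0,0,0,0,0],
)

```text
time: 46.88
tcp_pos: [0.4633, -0.2475, 0.199]
orientation: [3.141, -0.0, -3.07]
contact_force: [-0.3, 0.3, 0.5]
opening: -0.002
```

```bash
python3 need.py .466 -.25 .186 3.2138; python3 -c "
from h import *
S=cam('scene','s39')
cv2.imwrite('pics/x39.png',cv2.resize(S['image'][80:280,140:290],None,fx=3,fy=3,interpolation=2))"
```

```text
t 46.88 p [ 0.4633 -0.2475  0.199 ] yaw -3.0703 op -0.002 F [-0.3  0.3  0.5] rp [ 3.141 -0.   ]
shift [-0.042 -0.045  0.216] turn -0.001
```

View pics/x39.png

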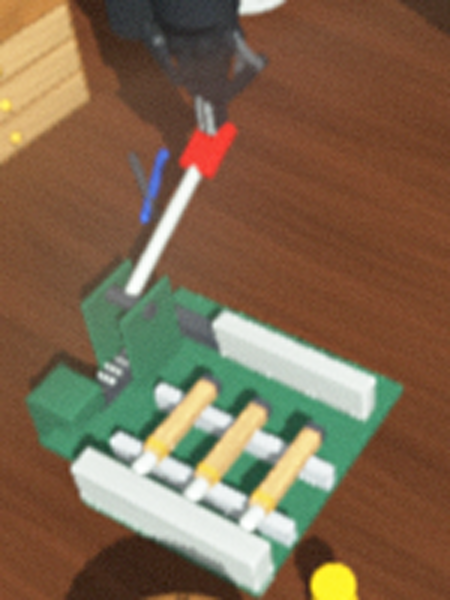

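Emit:
servo_tool(
  series=[0,0,-0.03,0.2,0,0,0.02,0,0.3,0,0,0.06,0,0.3,0,0,0.07,0,0.3,0,0,0.06,0,0.3,0,0,0.04,0,0.3,0,0,0.02,0,0.25,0,0,0,0,0.12,0,0,0,0,0.03,0,0,0,0,0,0],
)

```text
time: 48.18
tcp_pos: [0.4481, -0.251, 0.0732]
orientation: [-3.141, 0.001, -3.071]
contact_force: [0.6, -0.1, 16.0]
opening: -0.003
```

Emit:
servo_tool(
  series=[0,0,0,-0.1,0,0,-0.03,0,-0.35,0,0,-0.06,0,-0.35,0,0,-0.06,0,-0.35,0,0,-0.06,0,-0.35,0,0,-0.06,0,-0.35,0,0,0,0,-0.26,0,0,0,0,0,0,0,0,0,0,0],
)

```text
time: 49.3
tcp_pos: [0.4631, -0.2493, 0.1991]
orientation: [3.141, -0.001, -3.071]
contact_force: [0.1, -0.1, -0.3]
opening: 0.003
```

Emit:
servo_tool(
  series=[0,0,0,0.2,0,0,0.02,0,0.3,0,0,0.06,0,0.3,0,0,0.07,0,0.3,0,0,0.06,0,0.3,0,0,0.04,0,0.3,0,0,0.02,0,0.25,0,0,0,0,0.12,0,0,0,0,0.03,0,0,0,0,0,0],
)

```text
time: 50.55
tcp_pos: [0.4479, -0.2508, 0.0734]
orientation: [-3.141, 0.001, -3.07]
contact_force: [2.5, 0.5, 9.1]
opening: 0.001
```

Emit:
servo_tool(
  series=[0,0,0,-0.1,0,0,-0.03,0,-0.35,0,0,-0.06,0,-0.35,0,0,-0.06,0,-0.35,0,0,-0.06,0,-0.35,0,0,-0.06,0,-0.35,0,0,0,0,-0.26,0,0,0,0,0,0,0,0,0,0,0],
)

```text
time: 51.68
tcp_pos: [0.4631, -0.2493, 0.1997]
orientation: [3.141, -0.001, -3.07]
contact_force: [-0.1, 0.2, 0.1]
opening: -0.0
```

```bash
python3 need.py .466 -.25 .199 3.2138; python3 -c "
from h import *
S=cam('scene','s40')
cv2.imwrite('pics/x40.png',cv2.resize(S['image'][80:280,140:290],None,fx=3,fy=3,interpolation=2))"
```

```text
t 51.67 p [ 0.4631 -0.2493  0.1997] yaw -3.0705 op -0.0 F [-0.1  0.2  0.1] rp [ 3.141e+00 -1.000e-03]
shift [-0.048 -0.016  0.012] turn -0.001
```

View pics/x40.png

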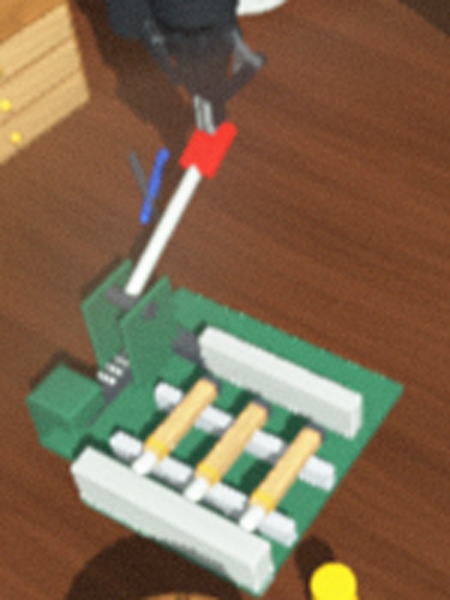

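Emit:
servo_tool(
  series=[0,0,0,0.2,0,0,0.02,0,0.3,0,0,0.06,0,0.3,0,0,0.07,0,0.3,0,0,0.06,0,0.3,0,0,0.04,0,0.3,0,0,0.02,0,0.25,0,0,0,0,0.12,0,0,0,0,0.03,0,0,0,0,0,0],
)

```text
time: 52.98
tcp_pos: [0.448, -0.2508, 0.074]
orientation: [-3.141, 0.001, -3.07]
contact_force: [2.5, 0.2, 8.5]
opening: -0.001
```

Emit:
servo_tool(
  series=[0,0,0,-0.1,0,0,-0.03,0,-0.35,0,0,-0.06,0,-0.35,0,0,-0.06,0,-0.35,0,0,-0.06,0,-0.35,0,0,-0.06,0,-0.35,0,0,0,0,-0.26,0,0,0,0,0,0,0,0,0,0,0],
)

```text
time: 54.1
tcp_pos: [0.4631, -0.2492, 0.2003]
orientation: [3.141, -0.001, -3.07]
contact_force: [-1.3, 0.8, -0.4]
opening: 0.0
```

```bash
python3 need.py .466 -.25 .199 3.2138; python3 -c "
from h import *
S=cam('scene','s41')
cv2.imwrite('pics/x41.png',cv2.resize(S['image'][80:280,140:290],None,fx=3,fy=3,interpolation=2))"
```

```text
t 54.1 p [ 0.4631 -0.2492  0.2003] yaw -3.0704 op 0.0 F [-1.3  0.8 -0.4] rp [ 3.141e+00 -1.000e-03]
shift [-0.047 -0.016  0.022] turn -0.001
```

View pics/x41.png

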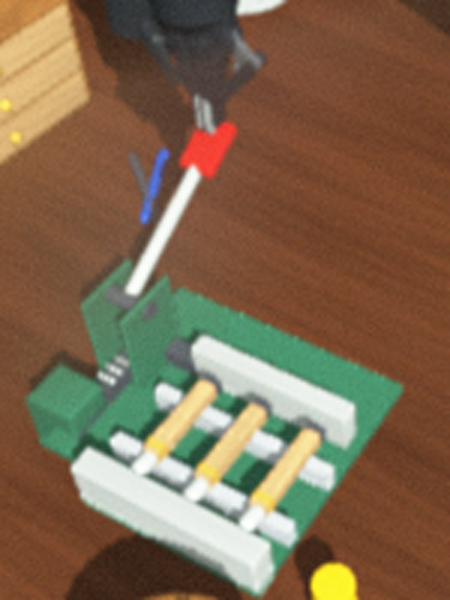

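Emit:
servo_tool(
  series=[0,0,0,0.2,0,0,0.02,0,0.3,0,0,0.06,0,0.3,0,0,0.07,0,0.3,0,0,0.06,0,0.3,0,0,0.04,0,0.3,0,0,0.02,0,0.25,0,0,0,0,0.13,0,0,0,0,0.04,0,0,0,0,0,0],
)

```text
time: 55.4
tcp_pos: [0.4481, -0.2509, 0.0735]
orientation: [-3.141, 0.001, -3.07]
contact_force: [3.2, 0.1, 8.7]
opening: 0.001
```

Emit:
servo_tool(
  series=[0,0,0,-0.1,0,0,-0.03,0,-0.35,0,0,-0.06,0,-0.35,0,0,-0.06,0,-0.35,0,0,-0.06,0,-0.35,0,0,-0.06,0,-0.35,0,0,0,0,-0.26,0,0,0,0,0,0,0,0,0,0,0],
)

```text
time: 56.52
tcp_pos: [0.4631, -0.2493, 0.1998]
orientation: [3.141, -0.001, -3.07]
contact_force: [0.4, -0.7, -1.1]
opening: -0.0
```

```bash
python3 need.py .466 -.25 .199 3.2138; python3 -c "
from h import *
S=cam('scene','s42')
cv2.imwrite('pics/x42.png',cv2.resize(S['image'][80:280,140:290],None,fx=3,fy=3,interpolation=2))"
```

```text
t 56.52 p [ 0.4631 -0.2493  0.1998] yaw -3.0705 op -0.0 F [ 0.4 -0.7 -1.1] rp [ 3.141e+00 -1.000e-03]
shift [-0.048 -0.016  0.013] turn -0.001
```

View pics/x42.png

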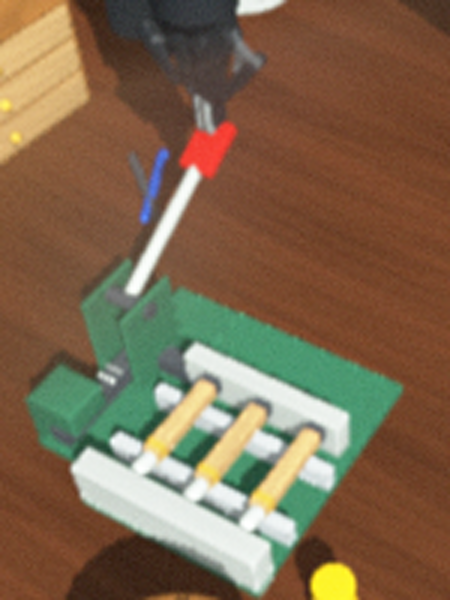

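Emit:
servo_tool(
  series=[0,0,0,0.2,0,0,0.02,0,0.3,0,0,0.06,0,0.3,0,0,0.07,0,0.3,0,0,0.06,0,0.3,0,0,0.04,0,0.3,0,0,0.02,0,0.25,0,0,0,0,0.13,0,0,0,0,0.03,0,0,0,0,0,0],
)

```text
time: 57.82
tcp_pos: [0.4479, -0.2508, 0.0735]
orientation: [-3.141, 0.001, -3.07]
contact_force: [2.8, -0.0, 7.7]
opening: 0.003
```

Emit:
servo_tool(
  series=[0,0,0,-0.1,0,0,-0.03,0,-0.35,0,0,-0.06,0,-0.35,0,0,-0.06,0,-0.35,0,0,-0.06,0,-0.35,0,0,-0.06,0,-0.35,0,0,0,0,-0.26,0,0,0,0,0,0,0,0,0,0,0],
)

```text
time: 58.95
tcp_pos: [0.4631, -0.2493, 0.1997]
orientation: [3.141, -0.001, -3.07]
contact_force: [-1.6, 0.7, 0.3]
opening: 0.003
```

```bash
python3 need.py .466 -.25 .199 3.2138; python3 -c "
from h import *
S=cam('scene','s43')
cv2.imwrite('pics/x43.png',cv2.resize(S['image'][80:280,140:290],None,fx=3,fy=3,interpolation=2))"
```

```text
t 58.95 p [ 0.4631 -0.2493  0.1997] yaw -3.0705 op 0.003 F [-1.6  0.7  0.3] rp [ 3.141e+00 -1.000e-03]
shift [-0.048 -0.016  0.012] turn -0.001
```

View pics/x43.png

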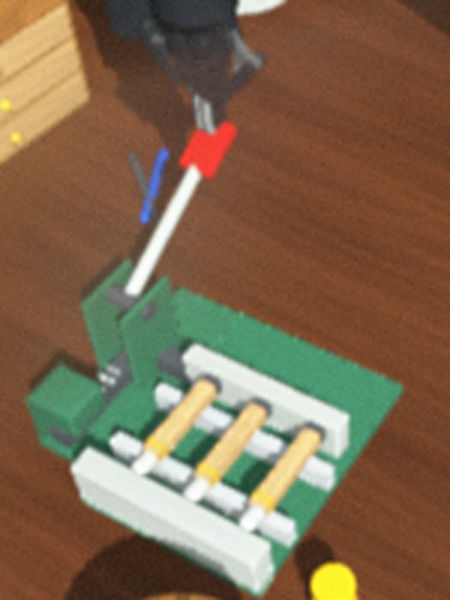

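```bash
python3 - <<'E'
from h import *
from fit import W
p=np.load("clamp.npy")
S=cam("scene")
k=6;off=(185,170)
im=cv2.resize(S["image"][170:270,160:270],None,fx=k,fy=k,interpolation=2);off=np.array((160,170))
for t,col in ((53,(255,0,0)),(60,(0,255,255)),(67,(255,0,255)),(73,(0,0,255))):
    a=[tuple(((proj(S,W(p,(-101+t,y,58)))-off+.5)*k).astype(int)) for y in (-95,95)]
    cv2.line(im,*a,col,1)
for x,z in ((95,58),):
    a=[tuple(((proj(S,W(p,(x,y,z)))-off+.5)*k).astype(int)) for y in (-95,95)]; cv2.line(im,*a,(0,0,255),1)
for x in (-6,6,59,71):
    a=[tuple(((proj(S,W(p,(x,y,37)))-off+.5)*k).astype(int)) for y in (-95,95)]; cv2.line(im,*a,(0,255,0),1)
cv2.imwrite("pics/x44.png",im)
E
```

```text
(no output)
```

View pics/x44.png

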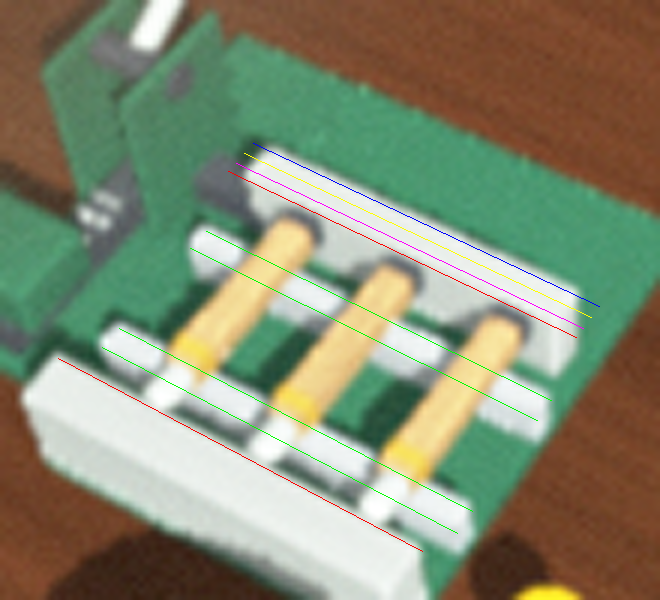

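```bash
python3 - <<'E'
from h import *
from fit import W
p=np.load("clamp.npy"); S=cam("scene")
# profile along clamp x at y=+80 (jaw top z=58 plane)
ref=None
for n in ("scene0","s36","s39","s40","s41","s42","s43"):
    im=cv2.cvtColor(cv2.imread(f"pics/{n}.png"),cv2.COLOR_BGR2GRAY).astype(np.float32)
    xs=np.arange(-125,-10,.5); prof=0
    for y in np.arange(-60,82,2):
        uv=np.array([proj(S,W(p,(x,y,58))) for x in xs],np.float32)
        prof=prof+cv2.remap(im,uv[None,:,0],uv[None,:,1],cv2.INTER_LINEAR)[0]
    prof/=71
    g=np.gradient(prof); i=np.argmax(g)  # dark->bright back edge
    w=slice(max(0,i-6),i+7); c=(xs[w]*np.clip(g[w],0,None)).sum()/np.clip(g[w],0,None).sum()
    j=np.argmin(g); 
    print(n,"back edge x",round(c,1),"front/neg edge",xs[j])
E
```

```text
scene0 back edge x -120.6 front/neg edge -70.5
s36 back edge x -120.6 front/neg edge -71.0
s39 back edge x -100.1 front/neg edge -51.5
s40 back edge x -75.5 front/neg edge -29.0
s41 back edge x -63.5 front/neg edge -28.0
s42 back edge x -52.0 front/neg edge -28.0
s43 back edge x -50.9 front/neg edge -27.5
```

Emit:
servo_tool(
  series=[0,0,0,0.2,0,0,0.02,0,0.3,0,0,0.06,0,0.3,0,0,0.07,0,0.3,0,0,0.06,0,0.3,0,0,0.04,0,0.3,0,0,0.02,0,0.25,0,0,0,0,0.13,0,0,0,0,0.03,0,0,0,0,0,0],
)

```text
time: 60.55
tcp_pos: [0.4481, -0.2509, 0.0737]
orientation: [-3.141, 0.001, -3.07]
contact_force: [3.2, 0.7, 8.1]
opening: -0.002
```

Emit:
servo_tool(
  series=[0,0,0,-0.1,0,0,-0.03,0,-0.35,0,0,-0.06,0,-0.35,0,0,-0.06,0,-0.35,0,0,-0.06,0,-0.35,0,0,-0.06,0,-0.35,0,0,0,0,-0.26,0,0,0,0,-0.8,0,0,0,0,-0.3,0,0,0,0,0,0],
)

```text
time: 61.8
tcp_pos: [0.4639, -0.2498, 0.2676]
orientation: [-3.141, 0.001, -3.07]
contact_force: [0.2, 0.6, 0.2]
opening: 0.004
```

```bash
python3 need.py .466 -.25 .199 3.2138; python3 - <<'E'
from h import *
from fit import W
p=np.load("clamp.npy"); S=cam("scene","s45");T=cam("top","t45")
for n in ("s43","s45"):
    im=cv2.cvtColor(cv2.imread(f"pics/{n}.png"),cv2.COLOR_BGR2GRAY).astype(np.float32)
    xs=np.arange(-125,-10,.5); prof=0
    for y in np.arange(-60,82,2):
        uv=np.array([proj(S,W(p,(x,y,58))) for x in xs],np.float32)
        prof=prof+cv2.remap(im,uv[None,:,0],uv[None,:,1],cv2.INTER_LINEAR)[0]
    g=np.gradient(prof/71); i=np.argmax(g); w=slice(max(0,i-6),i+7); print(n,(xs[w]*np.clip(g[w],0,None)).sum()/np.clip(g[w],0,None).sum())
for n in ("scene","top"): print(n,[(np.round(r["pixel"],1).tolist(),round(r["p"],2)) for r in place_of(n,"brush")],[(np.round(r["pixel"],1).tolist(),round(r["p"],2)) for r in place_of(n,"lever_pad")])
for c,n in ((S,"scene"),(T,"top")):
    for r in place_of(n,"brush")[:1]: print("brush",n,np.round(atz(c,r["pixel"],.032),3))
cv2.imwrite("pics/x45.png",cv2.resize(T["image"][90:280,110:370],None,fx=3,fy=3,interpolation=2))
E
```

```text
t 61.8 p [ 0.4639 -0.2498  0.2676] yaw -3.0704 op 0.004 F [0.2 0.6 0.2] rp [-3.141e+00  1.000e-03]
shift [-0.034 -0.006  1.143] turn -0.001
s43 -50.89793320516513
s45 -50.56199543008706
scene [([343.9, 274.3], 0.71)] [([209.6, 125.7], 0.7)]
top [([175.6, 186.0], 0.77), ([378.0, 242.0], 0.44), ([296.9, 161.9], 0.43)] [([342.2, 218.1], 0.73), ([297.3, 158.3], 0.64)]
brush scene [0.584 0.252 0.032]
brush top [0.584 0.251 0.032]
```

View pics/s45.png

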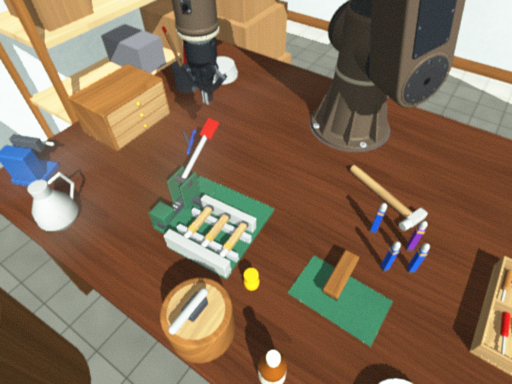

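View pics/x45.png

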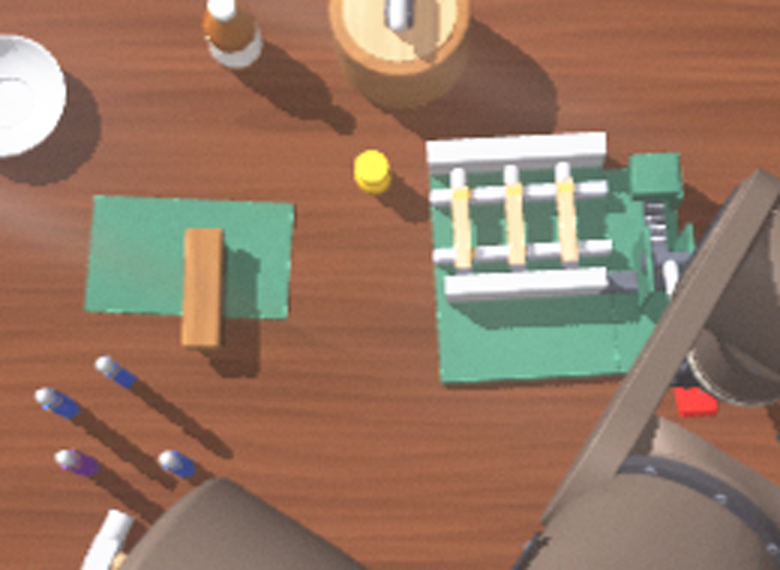

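The brush has moved since I placed it. It's now at about (345,273) in scene, world (0.584, 0.252), roughly 42 mm off the mat's centre towards the robot. That's inside the limit but marginal, so I'll re-centre it.

```bash
python3 - <<'E'
from h import *
T=cam("top");S=cam("scene")
hsv=cv2.cvtColor(T["image"],cv2.COLOR_BGR2HSV)
print(np.round(atz(T,(177.2,185.4),.042),4))
q=[atz(T,(110+(u+.5)/3-.5,90+(v+.5)/3-.5),.042) for u,v in ((185,229),(223,228),(220,345),(182,345))]
print(np.round(q,3)[:,:2].tolist(),np.round(np.mean(q,0),4))
for c,z in((S,.042),):
    im=cv2.resize(S["image"][240:310,310:380],None,fx=8,fy=8,interpolation=2); cv2.imwrite("pics/x46.png",im)
E
python3 need.py .585 .2515 .17 3.1156
```

```text
[0.5839 0.2444 0.042 ]
[[0.647, 0.267], [0.649, 0.226], [0.522, 0.223], [0.521, 0.263]] [0.5848 0.2445 0.042 ]
t 62.4 p [ 0.4637 -0.2495  0.2665] yaw -3.0704 op -0.002 F [ 0.7  0.9 -0.5] rp [ 3.141 -0.   ]
shift [-2.611  8.185  1.609] turn 0.097
```

View pics/x46.png

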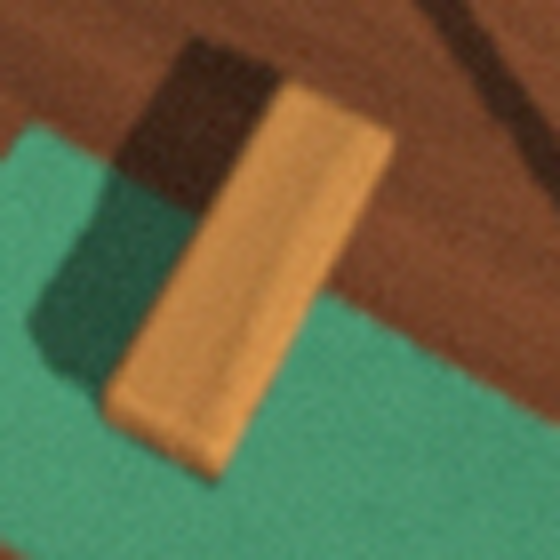

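Emit:
servo_tool(
  series=[1,-0.29,0.9,0,0,1,-0.29,0.9,0,0,1,-0.29,0.9,0,0,1,-0.29,0.9,0,0,1,-0.29,0.9,0,0,1,-0.29,0.9,0,0,1,-0.29,0.9,0,0,1,-0.29,0.9,0,0,1,-0.29,0.91,0,0,1,0,0,0,0.043,1,0,0,0,0],
  grip_force=40,
)

```text
time: 63.78
tcp_pos: [0.5851, 0.2475, 0.2663]
orientation: [-3.141, -0.0, -3.112]
contact_force: [-0.2, -0.0, -0.3]
opening: 1.001
```

```bash
python3 need.py .585 .247 .012 3.17; python3 -c "
from h import *
S=cam('scene','s47');print(proj(S,(.585,.247,.042)))
for r in place_of('scene','brush')[:1]: print(r, atz(S,r['pixel'],.032))"
```

```text
t 63.77 p [0.5851 0.2475 0.2663] yaw -3.1122 op 1.001 F [-0.2 -0.  -0.3] rp [-3.141 -0.   ]
shift [ 1.000e-03 -9.000e-03  4.239e+00] turn 0.001
[342.73959996 271.68858324]
{'pixel': [340.3, 270.2], 'p': 0.9} [0.57883629 0.2393624  0.032     ]
```

View pics/s47.png

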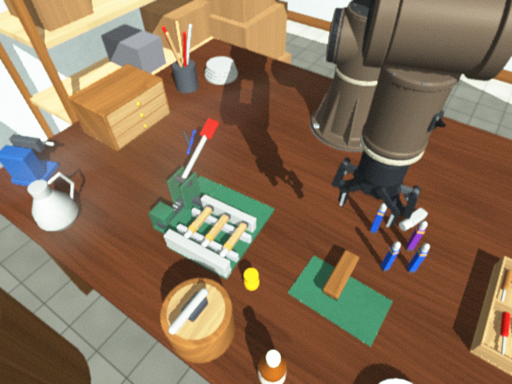

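Emit:
servo_tool(
  series=[1,0,0,0.8,0,1,0,0,0.9,0,1,0,0,0.9,0,1,0,0,0.8,0,1,0,0,0.5,0,1,0,0,0.3,0,1,0,0,0,0],
)

```text
time: 64.75
tcp_pos: [0.585, 0.2464, 0.0141]
orientation: [-3.141, -0.001, -3.114]
contact_force: [0.4, 0.5, 0.7]
opening: 0.997
```

```bash
python3 need.py .585 .247 .012 3.17; python3 -c "
from h import *
S=cam('scene','s48')
cv2.imwrite('pics/x48.png',cv2.resize(S['image'][200:320,290:430],None,fx=5,fy=5,interpolation=2))"
```

```text
t 64.75 p [0.585  0.2464 0.0141] yaw -3.1138 op 0.997 F [0.4 0.5 0.7] rp [-3.141e+00 -1.000e-03]
shift [-0.001  0.01   0.036] turn -0.001
```

View pics/x48.png

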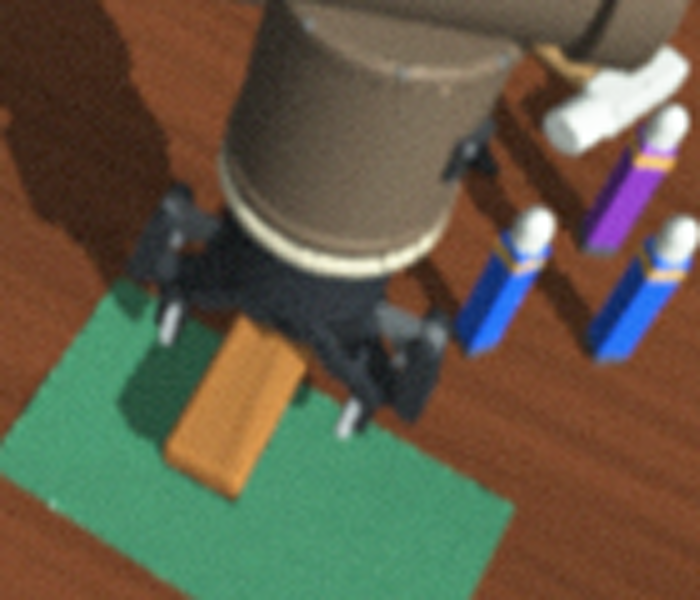

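Emit:
servo_tool(
  series=[0.2,0,0,0,0,0.2,0,0,0,0,0.2,0,0,0,0,0.2,0,0,0,0,0.2,0,0,0,0,0.2,0,0,-0.2,0,0.2,0,0,-0.3,0,0.2,-0.35,0.16,0,0,0.2,-0.34,0.16,0,0,0.2,0,0,0.2,0,0.2,0,0,0.2,0,0.2,0,0,0,0],
)

```text
time: 66.3
tcp_pos: [0.6244, 0.2667, 0.0194]
orientation: [-3.141, -0.003, -3.113]
contact_force: [-0.1, 0.2, -0.9]
opening: 0.459
```

Emit:
servo_tool(
  series=[0.2,0,0,0.06,0,0.2,0,0,0.03,0,0.2,0,0,0,0,0.7,0,0,0,0,0.9,0,0,0,0,0.9,0,0,-0.3,0,0.9,0,0,-0.8,0,0.9,0,0,-1,0,0.9,0,0,-1,0,0.9,0,0,-0.8,0,0.9,0,0,0,0],
)

```text
time: 67.68
tcp_pos: [0.6282, 0.2682, 0.2553]
orientation: [3.139, 0.008, -3.113]
contact_force: [-0.5, -0.8, -0.5]
opening: 0.904
```

Emit:
servo_tool(
  series=[0.9,0.6,-0.7,0,0,0.9,0.6,-0.7,0,0,0.9,0.6,-0.7,0,0,0.9,0,0,0,0],
)

```text
time: 68.18
tcp_pos: [0.5188, 0.136, 0.2494]
orientation: [-3.141, -0.002, -3.115]
contact_force: [0.9, 0.0, 0.0]
opening: 0.903
```

```bash
python3 need.py .585 .247 .012 3.17; python3 - <<'E'
from h import *
S=cam("scene","s50");T=cam("top","t50")
for c,n in ((S,"scene"),(T,"top")):
    for r in place_of(n,"brush")[:1]: print("brush",n,r,np.round(atz(c,r["pixel"],.032),3))
    print([(np.round(r["pixel"],1).tolist(),round(r["p"],2)) for r in place_of(n,"lever_pad")])
E
```

```text
t 68.17 p [0.5188 0.136  0.2494] yaw -3.1153 op 0.903 F [0.9 0.  0. ] rp [-3.141e+00 -2.000e-03]
shift [-1.152  1.821  3.956] turn -0.002
brush scene {'pixel': [343.9, 293.1], 'p': 0.96} [0.629 0.273 0.032]
[([210.1, 125.0], 0.98)]
[([341.8, 216.7], 0.97)]
```

View pics/s50.png

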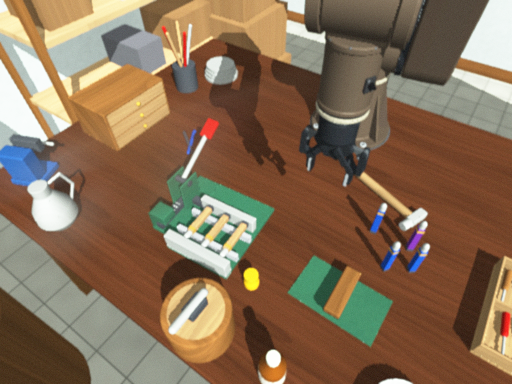

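View pics/t50.png

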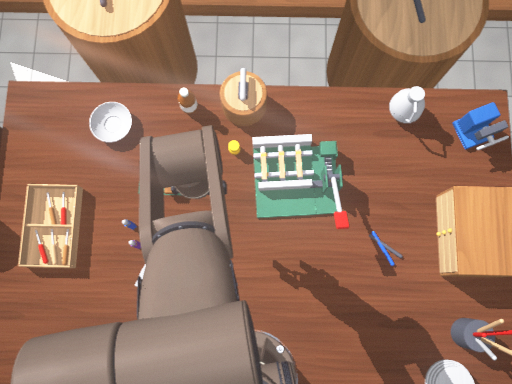

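The brush is back at the mat's centre (scene 345,292). The lever is up, with the pad at about (342,217) in top. The three punches lie between the closed jaws, and the other bench items look unmoved.

```bash
python3 -c "
from bench import workorder
print(workorder.finish_job())"
```

```text
the job is handed in; nothing more can be done
None
```

The clamp is loaded and closed, and I handed the job in at about 68 s of the 210 s.

- **Brush:** I put it on the mat first. Later I found it had been knocked to about 42 mm from the mat's centre in x (limit 50 mm), so I lifted it and put it back. The last scene picture puts it about 3 mm (x) and 6 mm (y) from the centre. The arm hid it from the top camera in that last check.
- **Punches:** All three plain wooden ones were tipped over in the fingers with the foot on the bench and laid across both rails, one in each lane. I left the four blue and purple look-alikes alone.
- **Third punch:** While setting its foot down I pressed briefly at 41.6 N and backed off before tipping.
- **Lever:** I made seven full strokes. The jaw moved about 70 mm from its starting position, and the last two strokes moved it only about 1 mm and 0.3 mm, so I take it as fully closed.
- **Last pictures:** The lever is back up, the three punches lie between the jaws, and no bystander looks moved. The arm is clear of everything.

Two position estimates disagreed on the way. The top-view and scene-view punch fits differed by a few millimetres, and the two brush estimates before re-gripping differed by about 7 mm in y. Neither affected a grasp.

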